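# Reload the capsule machine and put the spare capsules away

## Robot

A 7-joint arm with a two-finger parallel gripper is mounted at the origin on the work surface. World frame = base frame: x ahead of the robot, y to its left, z up, the work surface at z = 0. Lengths are in m, angles in rad, forces in N, time in s.
With the tool pointing down it reaches from about 0.425 to 0.925 m from the base axis. Payload 6.8 kg.
Tool frame: the origin (TCP) lies midway between the tips of the shut fingers; the grasp point (between the pads) lies 19 mm behind it (bot.grip_point_offset is the distance from the TCP to the grasp point, in m); z points along the fingers, y is the line along which they close (so a half turn about z gives the same grasp; the last joint's range is limited). The gripper opens to 85 mm and grips with 20 to 120 N. Pads are 22 mm wide; open, the fingers measure 114 mm over their backs; the gripper's body (76 mm by 85 mm) begins 54 mm behind the grasp point. The pads swing forward as they close: fully open they stand 13 mm farther back than shut.
Start: joints at [-1.45, 0.477, 0.022, 1.555, -0.011, 1.109, -0.083], TCP at [0.153, 0.657, 0.206] pointing down, gripper open.
Joint ranges: [-2.96, 2.96], [-0.34, 2.1], [-1.41, 1.46], [0.24, 2.44], [-1.37, 4.51], [0.17, 1.92], [-2.96, 2.96]. Speed limits (rad/s): [2.39, 2.39, 3.14, 3.14, 3.14, 3.14, 3.14].

## Interface

Orientations are given as a unit quaternion [x, y, z, w].
In Python, from station import bot gives the robot as it stands. The module is installed in compiled form; this text tells all that it offers.
- The arm moves only by the tool move_arm, never from a script. Its argument "steps" is a list of rows, each a list of 6 numbers: the shift along the world's x, y, z scaled (see below), then the turn, a rotation vector about the world's x, y, z scaled (see below). In form: [[x, y, z, wx, wy, wz], ...]. A call has 1 to 20 rows; each row is the pose to reach, as a shift and turn from the pose commanded when the call began, turning the shorter way round; what a row does not reach only later rows make up. The controller multiplies each number of a shift by 0.15 m and each number of a turn by 360 degrees. A row lasts 1/8 s, in which the tool goes at most 62.5 mm and 10.7 degrees, less where a joint would pass 70% of its speed; a pose out of reach is approached as far as the arm can. A call with a number of a shift or a turn outside -1 to 1 is refused whole. A call with a gripper value outside its range is refused whole. "fingers" is the opening, from -1 (shut) to 1 (fully open), set as the call begins (left out, the last holds). The fingers move at their own pace and stop on an object; the grip force is fixed at half the most. Time passes only in rows, so rows that repeat a pose let the fingers close. It gives the time, the measured TCP pose, the force, the opening and the grip force at its end, in the units of the state.
- bot.get_obs(): the state, without advancing time (a new reading comes with each control period).
- bot.camera(name): name is "scene" or "top"; returns the picture (420x560x3 uint8, red, green, blue); there is no depth.
- bot.calibration(name): a dict with "fx", "fy", "cx", "cy" (pixels), "rvec" (rotation vector, rad) and "tvec" (3), from world to camera coordinates, as OpenCV has them. Camera axes: x right, y down, z forward; pixel columns grow to the right and rows downward; lengths in m; the calibration is good to about 2 mm. A picture is of the moment at which its call begins. calibration takes no time and is no camera call.
- bot.job_done(): hands the job in; it is judged then, once.
The state is a dict: "time": time; "joint_positions": joint angles; "joint_vel": joint speeds; "tau": joint torques, N m; "position": TCP position; "ee_rot": TCP orientation; "wrist_force": force on the tool from outside, world axes, zero at the start; "moment": the same for the moment, N m; "finger_gap": finger opening in m; "gripper_force": force on a finger pad.
Only numpy, scipy, OpenCV 4.12 (cv2) and the standard library are available. Lean on these libraries where they do the work, as an engineer would, in place of code of your own. Each camera call takes 0.05 s, during which the arm holds its last target. There are 200 camera calls.

## Task

Get the coffee corner ready: open the machine's clamp, take out the used capsule and drop it in the steel tub, then stand a fresh capsule in the cradle and close the clamp fully so that it drives the capsule home. Put all the remaining fresh capsules in the white canister and close it with the one of the three look-alike lids that fits its rim, pressed down level and flush; lids that do not fit stay lying flat, right way up, on the counter. Do not tip the tub or the canister over, nor knock over or shift the cup, crockery and other things standing about.

Things in the scene. Friction and masses are not known exactly. Their poses are not given: they have to be found in the camera images.
- machine: capsule coffee machine, fixed, black, 120 wide, front (drip tray, spout) to its -x. Origin on the counter straight below the cradle's axis; z up. Foot from x -85 to 205, brew head x -48 to 48, y +-55, z 112 to 150 with the round cradle well in its top; column behind it to z 150; clear water tank x 131 to 201, 245 high
- cradle (a point): centre of the mouth of the cradle well in the top of the brew head, 150 above the counter; axes as the machine's. The well is 40 in diameter. In it is a sprung seat (1.5 N at the top, 5 N at the bottom): a capsule set down on it stands with its foot 11 below the mouth; driven home its foot is 18 below the mouth and its top 18 above it
- clamp (a joint): angle of the hinged clamp over the cradle, rad: 0 fully closed (its black puck holds the capsule home), grows as the front end is lifted up and back, to 1.75. The stiff hinge (friction 0.55 N m, some 5 N at the bar) stays where it is left. Above 1.5 there is room to reach the cradle from above
- clamp_hinge (a point): middle of the clamp's hinge axis, fixed on the machine 65 behind the cradle's axis (+x of the machine) and 168 above the counter; the axis runs along the machine's y
- clamp_bar (a point): middle of the clamp's handle bar: a round bar 14 thick along the machine's y, 54 clear between its two side arms, 48 of free space between it and the clamp's plate; 155 from the hinge axis and 13 above the hinge when closed (181 above the counter, 90 in front of the cradle's axis)
- pod_used: the used capsule, standing in the cradle at the start; same form as the fresh ones, foil pierced in the middle. Origin at the centre of its foot, z up through its foil
- pod_1: fresh coffee capsule, white plastic cup with a foil top: 36 high, foot 32 in diameter, tapering up to 39, with a flange 44 in diameter and 4 thick round the top; about 20 g. Origin at the centre of its foot, z up through the foil. Stands on the counter. None if absent
- pod_2: fresh coffee capsule, white plastic cup with a foil top: 36 high, foot 32 in diameter, tapering up to 39, with a flange 44 in diameter and 4 thick round the top; about 20 g. Origin at the centre of its foot, z up through the foil. Stands on the counter. None if absent
- pod_3: fresh coffee capsule, white plastic cup with a foil top: 36 high, foot 32 in diameter, tapering up to 39, with a flange 44 in diameter and 4 thick round the top; about 20 g. Origin at the centre of its foot, z up through the foil. Stands on the counter. None if absent
- pod_4: fresh coffee capsule, white plastic cup with a foil top: 36 high, foot 32 in diameter, tapering up to 39, with a flange 44 in diameter and 4 thick round the top; about 20 g. Origin at the centre of its foot, z up through the foil. Stands on the counter. None if absent
- can_a: white stoneware canister, open on top, 100 high, wall 3.5, floor 5 thick, 108.5 across the outside. Origin at the centre of its underside, z up. Loose, 0.8 kg. Of the two canisters only one is out; the other is None
- can_b: white stoneware canister, open on top, 100 high, wall 3.5, floor 5 thick, 117.5 across the outside. Origin at the centre of its underside, z up. Loose, 0.8 kg. Of the two canisters only one is out; the other is None
- lid_a: wooden lid, one of three alike from above: disc 129 wide, steel knob 24 wide. Underside: plug and skirt 10 deep, between them a ring groove for a canister rim; grooves differ, one lid fits (2 play): it drops 10 over the rim until the disc lies on it, the others stay up on the rim. Origin: centre of the skirt's underside, z up; disc 10 to 18, knob 18 to 46 above it. About 160 g
- lid_b: wooden lid, one of three alike from above: disc 129 wide, steel knob 24 wide. Underside: plug and skirt 10 deep, between them a ring groove for a canister rim; grooves differ, one lid fits (2 play): it drops 10 over the rim until the disc lies on it, the others stay up on the rim. Origin: centre of the skirt's underside, z up; disc 10 to 18, knob 18 to 46 above it. About 160 g
- lid_c: wooden lid, one of three alike from above: disc 129 wide, steel knob 24 wide. Underside: plug and skirt 10 deep, between them a ring groove for a canister rim; grooves differ, one lid fits (2 play): it drops 10 over the rim until the disc lies on it, the others stay up on the rim. Origin: centre of the skirt's underside, z up; disc 10 to 18, knob 18 to 46 above it. About 160 g
- tub: round steel tub for used capsules, open, 104 across the rim, 65 high, wall 3. Origin at the centre of its underside
- espresso_cup: espresso cup, 58 wide, 55 high, standing on the machine's drip tray under the spout; to be left alone
- milk_jug: steel milk jug, 72 wide, 78 high; to be left alone
- mug: blue mug, 80 wide, 90 high; to be left alone
- sugar_bowl: lidded sugar bowl, 60 wide, 66 high; to be left alone
- teaspoon: teaspoon, 140 long, lying; to be left alone
- pepper_mill: small pepper mill, 52 wide, 80 high; to be left alone
Not all that is in view belongs to the job. What is shaped like the lid_b but orange is not meant.

How it is judged:
On the way, in this order (a step that is already met when the one before it is completed fails the run):
1. the used capsule is out of the machine and in the tub (horizontal distance between pod_used and tub below 0.048 m and z of pod_used in the frame of tub below 0.05 m), for 0.2 s.
2. a fresh capsule is in the cradle and the closed clamp has driven it home (value of joint clamp below 0.05 rad and ((z of pod_1 in the frame of cradle below -0.0145 m and horizontal distance between pod_1 and cradle below 0.006 m and angle between pod_1's own z axis and vertical below 0.1 rad) or (z of pod_2 in the frame of cradle below -0.0145 m and horizontal distance between pod_2 and cradle below 0.006 m and angle between pod_2's own z axis and vertical below 0.1 rad) or (z of pod_3 in the frame of cradle below -0.0145 m and horizontal distance between pod_3 and cradle below 0.006 m and angle between pod_3's own z axis and vertical below 0.1 rad) or (z of pod_4 in the frame of cradle below -0.0145 m and horizontal distance between pod_4 and cradle below 0.006 m and angle between pod_4's own z axis and vertical below 0.1 rad))), for 0.2 s.
At the end, for the whole second after the job is handed in: Used capsule in the tub; one fresh capsule upright in the cradle, foot 14.5 mm or more below its mouth, clamp under 0.05 rad; all others in the upright canister; a lid on it, centred within 6 mm, level, disc within 4 mm of the rim; other lids flat on the counter, right way up (all of step 1 and all of step 2 and ((z of pod_1 in the frame of cradle below -0.0145 m and horizontal distance between pod_1 and cradle below 0.006 m and angle between pod_1's own z axis and vertical below 0.1 rad) or (horizontal distance between pod_1 and can_a below 0.055 m and z of pod_1 in the frame of can_a below 0.085 m) or (horizontal distance between pod_1 and can_b below 0.055 m and z of pod_1 in the frame of can_b below 0.085 m)) and ((z of pod_2 in the frame of cradle below -0.0145 m and horizontal distance between pod_2 and cradle below 0.006 m and angle between pod_2's own z axis and vertical below 0.1 rad) or (horizontal distance between pod_2 and can_a below 0.055 m and z of pod_2 in the frame of can_a below 0.085 m) or (horizontal distance between pod_2 and can_b below 0.055 m and z of pod_2 in the frame of can_b below 0.085 m)) and ((z of pod_3 in the frame of cradle below -0.0145 m and horizontal distance between pod_3 and cradle below 0.006 m and angle between pod_3's own z axis and vertical below 0.1 rad) or (horizontal distance between pod_3 and can_a below 0.055 m and z of pod_3 in the frame of can_a below 0.085 m) or (horizontal distance between pod_3 and can_b below 0.055 m and z of pod_3 in the frame of can_b below 0.085 m)) and ((z of pod_4 in the frame of cradle below -0.0145 m and horizontal distance between pod_4 and cradle below 0.006 m and angle between pod_4's own z axis and vertical below 0.1 rad) or (horizontal distance between pod_4 and can_a below 0.055 m and z of pod_4 in the frame of can_a below 0.085 m) or (horizontal distance between pod_4 and can_b below 0.055 m and z of pod_4 in the frame of can_b below 0.085 m)) and ((horizontal distance between lid_a and can_a below 0.006 m and z of lid_a in the frame of can_a between 0.08 and 0.094 m and angle between lid_a's own z axis and vertical below 0.04 rad) or (horizontal distance between lid_b and can_a below 0.006 m and z of lid_b in the frame of can_a between 0.08 and 0.094 m and angle between lid_b's own z axis and vertical below 0.04 rad) or (horizontal distance between lid_c and can_a below 0.006 m and z of lid_c in the frame of can_a between 0.08 and 0.094 m and angle between lid_c's own z axis and vertical below 0.04 rad)) and angle between each of can_a, can_b's own z axis and vertical below 0.05 rad and ((horizontal distance between lid_a and can_b below 0.006 m and z of lid_a in the frame of can_b between 0.08 and 0.094 m and angle between lid_a's own z axis and vertical below 0.04 rad) or (horizontal distance between lid_b and can_b below 0.006 m and z of lid_b in the frame of can_b between 0.08 and 0.094 m and angle between lid_b's own z axis and vertical below 0.04 rad) or (horizontal distance between lid_c and can_b below 0.006 m and z of lid_c in the frame of can_b between 0.08 and 0.094 m and angle between lid_c's own z axis and vertical below 0.04 rad)) and (height (world z) of lid_a below 0.012 m or height (world z) of lid_a above 0.08 m) and angle between each of lid_a, lid_b, lid_c's own z axis and vertical below 0.06 rad and (height (world z) of lid_b below 0.012 m or height (world z) of lid_b above 0.08 m) and (height (world z) of lid_c below 0.012 m or height (world z) of lid_c above 0.08 m)); the robot touches nothing.
It fails at once if a bystander is knocked over (angle between any of espresso_cup, milk_jug, mug, sugar_bowl, pepper_mill's own z axis and vertical above 0.6 rad).
It fails at once if a bystander is shifted by more than 5 cm (distance of any of espresso_cup, milk_jug, mug, sugar_bowl, teaspoon, pepper_mill from where it was at the start of the episode above 0.05 m).
It fails at once if the tub or the canister is tipped over (angle between any of can_a, can_b, tub's own z axis and vertical above 0.6 rad).
Of pod_1, pod_2, pod_3, pod_4 only 2 to 4 are there at a start; the rules pass over those that are not, and their reading is None.
Of can_a, can_b only 1 to 1 are there at a start; the rules pass over those that are not, and their reading is None.
At some moment in a run one of pod_1, pod_2, pod_3, pod_4, lid_a, lid_b, lid_c may be knocked a few centimetres aside while the robot is not near it.
Once in a run the grip may slacken for a moment while it holds something.
It also fails if it takes over 210 s, if anything falls off the work surface, if the arm or the gripper's body presses on something with over 40 N, if the wrist force passes 120 N, or if a joint passes its speed limit or range.

## Working session

There is one attempt and no reset: what is moved stays moved. The work goes in short steps, Python scripts to look and compute and a tool call to move; the robot and the scene stay as the last step left them, time stands still between calls to the robot, and variables do not carry over. Pictures are saved under pics/ and viewed, at most 14 in all, crops included, and the job is handed in when it is done.

Besides the shell and the picture viewer there is one more tool, called after "Call:" as name(argument=value, ...), one argument or row to a line, values as JSON. move_arm: Moves the arm, as the interface text tells. Its arguments: {"type":"object","properties":{"steps":{"type":"array"},"fingers":{"type":"number"}},"required":["steps"]}

```bash
mkdir -p pics; cat > h.py <<'E'
import numpy as np, cv2
from station import bot
def cal(n):
    c=bot.calibration(n); K=np.array([[c['fx'],0,c['cx']],[0,c['fy'],c['cy']],[0,0,1.]])
    R=cv2.Rodrigues(np.array(c['rvec'],float))[0]; return K,R,np.array(c['tvec'],float).ravel()
def ray(n,u,v,z):
    K,R,t=cal(n); d=R.T@np.linalg.inv(K)@np.array([u,v,1.]); o=-R.T@t
    return o+d*(z-o[2])/d[2]
def proj(n,p):
    K,R,t=cal(n); q=K@(R@np.asarray(p,float)+t); return q[:2]/q[2]
def snap(n,f):
    im=cv2.cvtColor(bot.camera(n),cv2.COLOR_RGB2BGR); cv2.imwrite('pics/'+f,im); return im
E
python3 - <<'E'
from h import *
for n in('top','scene'):
    snap(n,n+'0.png'); K,R,t=cal(n); print(n,K[0,0],K[1,1],(-R.T@t).round(3)); print(R.round(2))
print(bot.get_obs(), bot.grip_point_offset)
E
```

```text
top 477.52799625556986 477.52799625556986 [ 0.317 -0.087  1.429]
[[-0.01 -1.   -0.01]
 [-0.99  0.01 -0.16]
 [ 0.16  0.   -0.99]]
scene 390.39891827640923 390.39891827640923 [0.959 0.782 0.948]
[[-0.89  0.46 -0.02]
 [ 0.31  0.56 -0.77]
 [-0.35 -0.69 -0.64]]
{'time': 0.1, 'joint_positions': array([-1.45008626,  0.47771853,  0.02233095,  1.55633649, -0.01146542,
        1.1092959 , -0.08306867]), 'joint_vel': array([-0.0002776 , -0.00069351, -0.00015207, -0.00305765,  0.00016683,
       -0.00175717, -0.0001871 ]), 'tau': array([ 3.85312771e-03, -5.97754562e+01,  1.61337130e+00, -2.81948036e+01,
        1.28383131e-02,  5.09466045e-03, -2.27526670e-05]), 'position': array([0.15299052, 0.65685201, 0.20482881]), 'ee_rot': array([ 1.14117173e-01,  9.93466963e-01, -8.14806742e-04, -2.12633589e-05]), 'wrist_force': array([-0.51991512,  0.27400425, -0.03224482]), 'moment': array([0.03166141, 0.01996512, 0.01395123]), 'gripper_force': 0.0, 'finger_gap': 0.0853734783099149} 0.0187
```

View pics/top0.png

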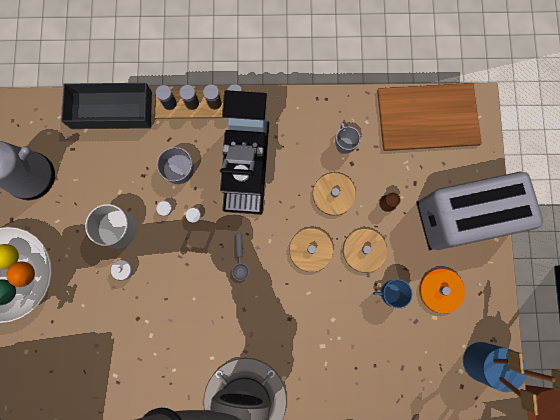

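View pics/scene0.png

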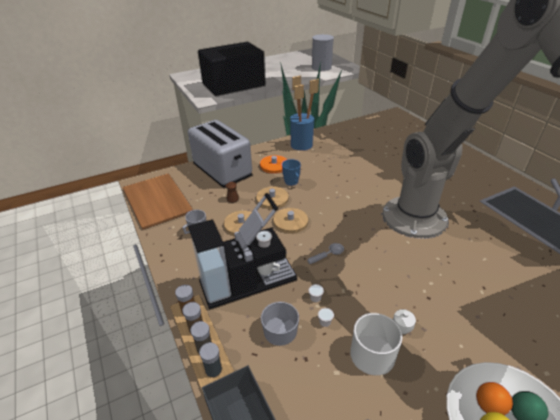

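```bash
python3 - <<'E'
from h import *
a=cv2.imread('pics/top0.png')[80:290,90:410]; cv2.imwrite('pics/c1.png',cv2.resize(a,None,fx=2.5,fy=2.5,interpolation=cv2.INTER_CUBIC))
a=cv2.imread('pics/scene0.png')[160:390,170:430]; cv2.imwrite('pics/c2.png',cv2.resize(a,None,fx=2.6,fy=2.6,interpolation=cv2.INTER_CUBIC))
E
```

```text
(no output)
```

View pics/c1.png

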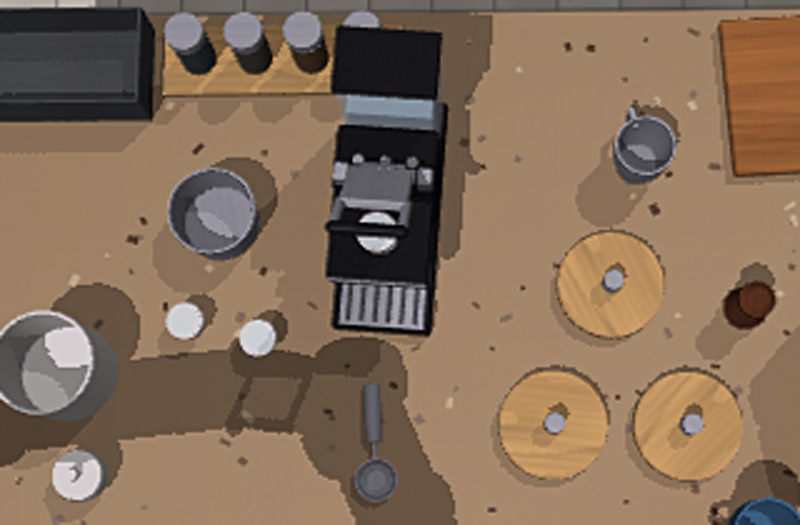

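View pics/c2.png

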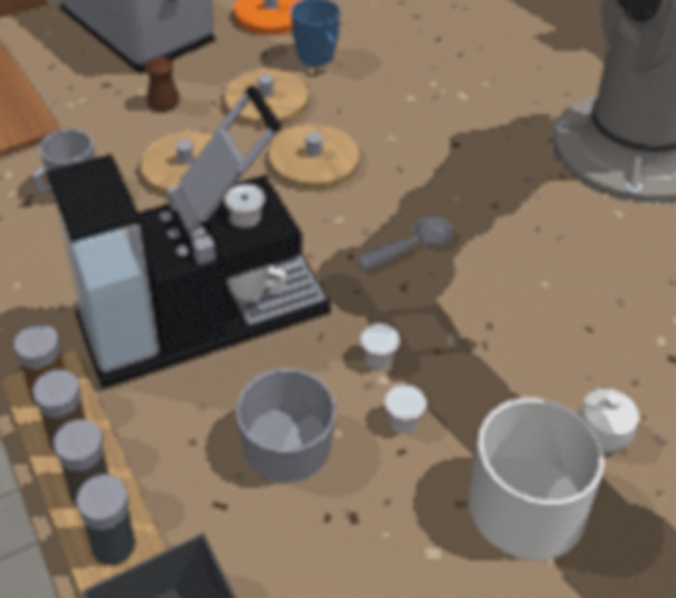

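```bash
cat >> h.py <<'E'
def blobs(n,im,lo,hi,amin,amax,box=None):
    hsv=cv2.cvtColor(im,cv2.COLOR_BGR2HSV); m=cv2.inRange(hsv,lo,hi)
    if box: k=np.zeros_like(m); x0,y0,x1,y1=box; k[y0:y1,x0:x1]=255; m&=k
    cs,_=cv2.findContours(m,cv2.RETR_EXTERNAL,cv2.CHAIN_APPROX_NONE)
    return [c for c in cs if amin<cv2.contourArea(c)<amax]
def circ(n,c,z):
    P=np.array([ray(n,u,v,z)[:2] for u,v in c.reshape(-1,2)+0.0])
    (x,y),r=cv2.minEnclosingCircle(P.astype(np.float32)); A=np.c_[2*P,np.ones(len(P))]
    s=np.linalg.lstsq(A,(P**2).sum(1),rcond=None)[0]; return s[0],s[1],2*np.sqrt(s[2]+s[0]**2+s[1]**2),2*r
E
python3 - <<'E'
from h import *
np.set_printoptions(precision=4,suppress=True)
im=cv2.imread('pics/top0.png')
def show(t,cs,z):
    for c in cs:
        m=cv2.moments(c); print(t,(round(m['m10']/m['m00'],1),round(m['m01']/m['m00'],1)),m['m00'],np.round(circ('top',c,z),4))
show('white',blobs('top',im,(0,0,150),(180,40,255),40,3000,(80,130,300,290)),.036)
show('wood',blobs('top',im,(10,90,150),(30,255,255),600,3000,(280,160,400,280)),.018)
show('wood?knob',blobs('top',im,(0,0,120),(180,45,255),15,200,(280,160,400,280)),.046)
for p in((114.5,247),(112,128)): print(im[int(p[1]),int(p[0])])
# used pod, two views
U=(90+377/2.5,80+232/2.5); S=(170+245/2.6,160+199/2.6)
for z in(.168,.175): print('used',ray('top',*U,z),ray('scene',*S,z))
f=lambda a,b:(90+a/2.5,80+b/2.5)
print('head FL,FR',ray('top',*f(327,275),.15),ray('top',*f(437,283),.15))
print('tank top FL FR',ray('top',*f(335,86),.245),ray('top',*f(437,96),.245),'back',ray('top',*f(335,25),.245),ray('top',*f(441,33),.245))
print('bar ends',[ray('top',*f(a,b),.28) for a,b in((332,226),(406,230))])
for p in ((226,212),): print('tub',ray('top',*f(213,213),.065), ray('scene',170+287/2.6,160+412/2.6,.065))
print('tub edge',ray('top',*f(169,213),.065),ray('top',*f(257,213),.065))
print('can edges',ray('top',*f(-10,363),.1),ray('top',*f(96,363),.1))
E
```

```text
white (120.3, 270.1) 263.5 [0.3703 0.3599 0.0527 0.057 ]
white (107.3, 236.4) 174.0 [0.47   0.4026 0.0467 0.0639]
white (192.6, 214.7) 141.5 [0.5308 0.1529 0.04   0.043 ]
white (114.8, 218.5) 281.0 [0.5051 0.4109 0.1118 0.1239]
white (163.4, 207.9) 145.0 [0.5521 0.2398 0.0407 0.0438]
white (247.0, 203.1) 99.0 [ 0.5647 -0.002   0.0597  0.0943]
white (239.9, 177.0) 44.5 [0.6462 0.0132 0.0275 0.0423]
white (175.6, 169.3) 55.5 [0.6687 0.2063 0.0316 0.0489]
wood (365.5, 250.5) 1449.0 [ 0.4178 -0.3594  0.1307  0.1553]
wood (311.0, 249.7) 1419.0 [ 0.426  -0.196   0.1254  0.1297]
wood (345.2, 187.7) 2050.5 [ 0.6293 -0.3338  0.1695  0.2888]
wood?knob (366.6, 249.2) 40.0 [ 0.4235 -0.3545  0.0209  0.0233]
wood?knob (311.5, 248.5) 41.0 [ 0.4269 -0.1952  0.0211  0.0223]
wood?knob (335.2, 191.3) 36.5 [ 0.595  -0.269   0.0206  0.0234]
[76 76 78]
[44 50 60]
used [0.6242 0.0013 0.168 ] [0.6193 0.0001 0.168 ]
used [0.6225 0.0008 0.175 ] [0.6224 0.0071 0.175 ]
head FL,FR [0.5809 0.0572 0.15  ] [ 0.5707 -0.0631  0.15  ]
tank top FL FR [0.7617 0.0399 0.245 ] [ 0.7496 -0.0661  0.245 ] back [0.8287 0.0404 0.245 ] [ 0.8186 -0.0708  0.245 ]
bar ends [array([0.6035, 0.038 , 0.28  ]), array([ 0.5986, -0.0352,  0.28  ])]
tub [0.6742 0.2017 0.065 ] [0.6779 0.2119 0.065 ]
tub edge [0.6748 0.2536 0.065 ] [0.6737 0.1499 0.065 ]
can edges [0.4941 0.4412 0.1   ] [0.4929 0.3218 0.1   ]
```

```bash
cat >> h.py <<'E'
def tri(a,b):
    L=[]
    for n,uv in(('top',a),('scene',b)):
        K,R,t=cal(n); L.append(((K@np.c_[R,t])))
    X=cv2.triangulatePoints(L[0],L[1],np.array(a,float).reshape(2,1),np.array(b,float).reshape(2,1)).ravel(); X=X[:3]/X[3]
    return X, [np.round(proj('top',X)-a,1),np.round(proj('scene',X)-b,1)]
E
python3 - <<'E'
from h import *
np.set_printoptions(precision=4,suppress=True)
f=lambda a,b:(90+a/2.5,80+b/2.5); g=lambda a,b:(170+a/2.6,160+b/2.6)
print('bar',tri(f(368,228),g(264,109)))
print('used',tri(f(377,232),g(245,199)))
for a,b in((f(185,320),g(405,402)),(f(258,337),g(381,339)),(f(213,212),g(287,409)),(f(43,363),g(540,447))): print(tri(a,b))
for u,b in(((335.2,191.3),g(185,150)),((366.6,249.2),g(266,84)),((311.5,248.5),g(314,141))): print('knob',tri(u,b))
E
```

```text
bar (array([0.5963, 0.0028, 0.2909]), [array([-0.5,  0.8]), array([-1.3, -0.2])])
used (array([0.6222, 0.0018, 0.1712]), [array([-0.3,  0.4]), array([-0.7, -0.1])])
(array([0.5511, 0.2393, 0.0334]), [array([-0.3,  0.4]), array([-0.7, -0.1])])
(array([0.5292, 0.1525, 0.0338]), [array([-0.4,  0.5]), array([-1. , -0.1])])
(array([0.6759, 0.2036, 0.0592]), [array([-0.2,  0.4]), array([-0.7, -0.1])])
(array([0.4931, 0.383 , 0.0973]), [array([-0.2,  0.3]), array([-0.6, -0. ])])
knob (array([ 0.5947, -0.2689,  0.035 ]), [array([-0.5,  0.8]), array([-1.1, -0.2])])
knob (array([ 0.4224, -0.3556,  0.0336]), [array([-0.4,  0.7]), array([-0.8, -0.1])])
knob (array([ 0.4261, -0.1949,  0.0376]), [array([-0.3,  0.5]), array([-0.7, -0.1])])
```

Call:
move_arm(
  steps=[
    [0.3,-0.2,0.6,0,0,0],
    [0.7,-0.5,1,0,0,0],
    [1,-1,1,0,0,0],
    [1,-1,1,0,0,0],
  ],
  fingers=-1,
)

```text
time: 0.6
position: [0.291, 0.5218, 0.3484]
ee_rot: [0.114, 0.993, -0.0, 0.0]
wrist_force: [1.6, 0.9, 0.4]
finger_gap: 0.0122
gripper_force: 0.0
```

Call:
move_arm(
  steps=[
    [0.3,-0.3,0,0,0,0],
    [0.7,-0.7,0,0,0,0],
    [1,-1,0,0,0,0],
    [1,-1,0,0,0,0],
  ],
)

```text
time: 1.1
position: [0.443, 0.369, 0.3478]
ee_rot: [0.117, 0.993, -0.001, 0.0]
wrist_force: [-0.8, 0.9, -0.5]
finger_gap: -0.0002
gripper_force: 0.0
```

Call:
move_arm(
  steps=[
    [0.2,-0.4,0,0,0,0],
    [0.4,-0.8,0,0,0,0],
    [0.5,-1,0,0,0,0],
    [0.5,-1,0,0,0,0],
  ],
)

```text
time: 1.6
position: [0.5166, 0.2187, 0.3478]
ee_rot: [0.118, 0.993, -0.001, 0.0]
wrist_force: [0.7, 1.0, 0.3]
finger_gap: 0.0002
gripper_force: 0.0
```

Call:
move_arm(
  steps=[
    [0.1,-0.4,0,0,0,0],
    [0.1,-0.8,0,0,0,0],
    [0.1,-1,0,0,0,0],
    [0.1,-1,0,0,0,0],
  ],
)

```text
time: 2.1
position: [0.5297, 0.0713, 0.3479]
ee_rot: [0.116, 0.993, -0.0, -0.0]
wrist_force: [0.2, 0.7, -0.2]
finger_gap: -0.0002
gripper_force: 0.0
```

```bash
python3 -c "
from h import *
o=bot.get_obs();print(o['position'],o['joint_positions'].round(2))"
```

```text
[0.52974369 0.07134706 0.34789318] [-0.61  0.13  0.4   1.72 -0.05  1.3   1.15]
```

Call:
move_arm(
  steps=[
    [0.05,-0.36,-0.3,0,0,0],
    [0.05,-0.36,-0.5,0,0,0],
    [0.05,-0.36,-0.5,0,0,0],
    [0.05,-0.36,-0.5,0,0,0],
    [0.05,-0.36,-0.5,0,0,0],
  ],
)

```text
time: 2.72
position: [0.5385, 0.0209, 0.2744]
ee_rot: [0.113, 0.994, 0.001, 0.001]
wrist_force: [-0.1, 1.4, 0.8]
finger_gap: -0.0002
gripper_force: 0.0
```

Call:
move_arm(
  steps=[
    [0.1,-0.12,0.02,0,0,0],
    [0.25,-0.12,0.02,0,0,0],
    [0.4,-0.13,0.06,0,0,0],
    [0.55,-0.14,0.1,0,0,0],
    [0.7,-0.15,0.14,0,0,0],
    [0.8,-0.16,0.15,0,0,0],
    [0.9,-0.17,0.16,0,0,0],
    [0.98,-0.18,0.16,0,0,0],
    [0.98,-0.18,0.16,0,0,0],
    [0.98,-0.18,0.16,0,0,0],
  ],
)

```text
time: 3.98
position: [0.6841, -0.0075, 0.2969]
ee_rot: [0.114, 0.993, 0.0, -0.0]
wrist_force: [0.5, -0.4, 1.0]
finger_gap: 0.0003
gripper_force: 0.0
```

```bash
python3 - <<'E'
from h import *
a=snap('scene','s1.png')[130:360,150:430]; cv2.imwrite('pics/s1c.png',cv2.resize(a,None,fx=2,fy=2))
print(bot.get_obs()['position'])
E
```

```text
[ 0.6840625  -0.00759053  0.2970044 ]
```

View pics/s1c.png

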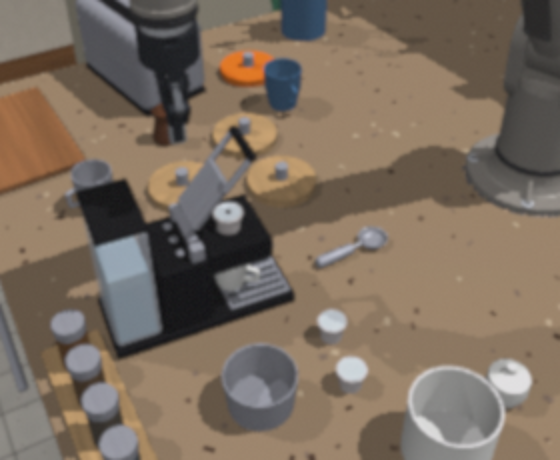

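```bash
python3 - <<'E'
from h import *
p=bot.get_obs()['position']
print(proj('scene',p),proj('scene',p+[0,0,.1]),proj('top',p),proj('scene',[0,0,0]),proj('top',[0,0,0]),proj('scene',[.153,.657,.3]))
im=snap('top','t1.png')
cv2.imwrite('pics/t1c.png',im[60:300,120:480].repeat(2,0).repeat(2,1))
E
```

```text
[239.32543288 207.38262741] [236.01746466 176.40860482] [240.80691701 136.71894976] [413.84891498 216.1676383 ] [245.01760479 400.52757484] [615.01318381 307.93193666]
```

View pics/t1c.png

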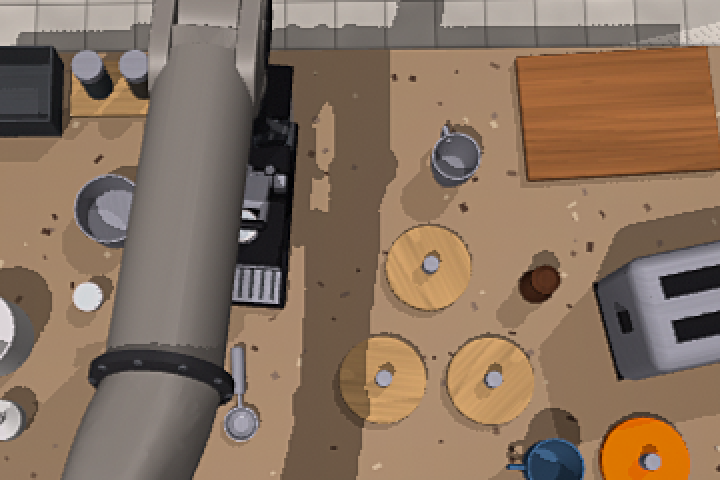

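```bash
python3 - <<'E'
from h import *
a=cv2.imread('pics/s1.png')[130:260,190:300]; a=cv2.resize(a,None,fx=4.5,fy=4.5,interpolation=cv2.INTER_CUBIC)
p=bot.get_obs()['position']
for q in(p,p+[0,0,.05],[.596,.003,.293]):
    u=(proj('scene',q)-[190,130])*4.5; cv2.circle(a,(int(u[0]),int(u[1])),4,(0,0,255),1)
cv2.imwrite('pics/s1z.png',a)
E
```

```text
(no output)
```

View pics/s1z.png

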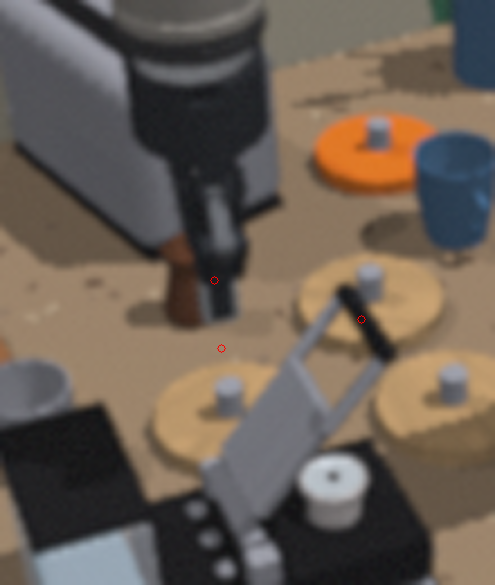

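Call:
move_arm(
  steps=[
    [0,0,0.35,0,0,0],
    [-0.3,0,0.35,0,0,0],
    [-0.7,0.2,0.35,0,0,0],
    [-1,0.5,0.35,0,0,0],
    [-1,0.75,0.35,0,0,0],
    [-1,0.75,0.35,0,0,0],
  ],
)

```text
time: 4.82
position: [0.533, 0.1091, 0.3496]
ee_rot: [0.111, 0.994, 0.001, -0.0]
wrist_force: [0.3, 0.2, -0.3]
finger_gap: 0.0001
gripper_force: 0.0
```

Call:
move_arm(
  steps=[
    [-0.3,0,-0.3,0,0,0],
    [-0.5,0,-0.7,0,0,0],
    [-0.5,0,-1,0,0,0],
    [-0.5,0,-1,0,0,0],
  ],
)

```text
time: 5.32
position: [0.4569, 0.1031, 0.1971]
ee_rot: [0.115, 0.993, -0.002, -0.003]
wrist_force: [0.6, 0.8, 0.3]
finger_gap: -0.0002
gripper_force: 0.0
```

Call:
move_arm(
  steps=[
    [0,0,-0.3,0,0,0],
    [0,0,-0.7,0,0,0],
    [0,0,-0.97,0,0,0],
    [0,0,-0.97,0,0,0],
    [0,0,-0.97,0,0,0],
  ],
)

```text
time: 5.95
position: [0.4619, 0.1052, 0.0562]
ee_rot: [0.114, 0.993, 0.001, 0.002]
wrist_force: [-0.4, -0.5, 0.5]
finger_gap: 0.0
gripper_force: 0.0
```

```bash
python3 - <<'E'
from h import *
o=bot.get_obs(); p=o['position']; print(p,o['wrist_force'],o['joint_positions'].round(2))
out=[]
for n in('scene','top'):
    im=snap(n,n+'2.png'); u=proj(n,p); x,y=(u-[44,44]).astype(int)
    for q in(p,p+[0,0,.05]):
        w=proj(n,q); print(n,w)
    c=cv2.resize(im[y:y+88,x:x+88],None,fx=4.5,fy=4.5,interpolation=cv2.INTER_CUBIC)
    for q in(p,p+[0,0,.05]):
        w=(proj(n,q)-[x,y])*4.5; cv2.circle(c,(int(w[0]),int(w[1])),4,(0,0,255),1)
    out.append(c)
cv2.imwrite('pics/z2.png',np.hstack(out))
E
```

```text
[0.46194811 0.10521607 0.05615155] [-0.42478733 -0.51790479  0.48976985] [-0.62  0.38  0.32  2.17 -0.2   0.61  1.18]
scene [326.42628402 266.95574052]
scene [327.40337279 255.53257619]
top [207.43996872 237.0638369 ]
top [204.952346  235.2004474]
```

View pics/z2.png

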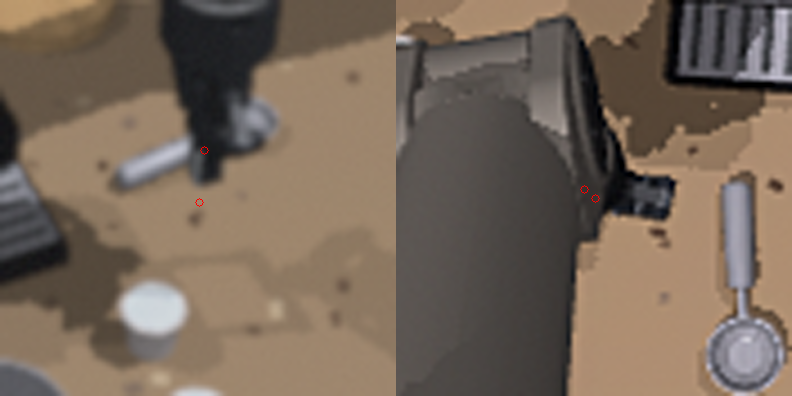

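Call:
move_arm(
  steps=[
    [0,0,-0.15,0,0,0],
    [0,0,-0.3,0,0,0],
    [0,0,-0.33,0,0,0],
    [0,0,-0.33,0,0,0],
  ],
)

```text
time: 6.55
position: [0.4603, 0.1051, 0.0054]
ee_rot: [0.114, 0.993, 0.0, 0.001]
wrist_force: [0.7, 0.4, 0.3]
finger_gap: -0.0004
gripper_force: 0.0
```

Call:
move_arm(
  steps=[
    [0,0,-0.03,0,0,0],
    [0,0,-0.05,0,0,0],
    [0,0,-0.05,0,0,0],
  ],
)

```text
time: 6.92
position: [0.4594, 0.1048, -0.0032]
ee_rot: [0.114, 0.993, -0.0, -0.0]
wrist_force: [-0.5, -1.2, 0.3]
finger_gap: 0.0001
gripper_force: 0.0
```

Call:
move_arm(
  steps=[
    [0,0,-0.02,0,0,0],
    [0,0,-0.05,0,0,0],
    [0,0,-0.05,0,0,0],
  ],
)

```text
time: 7.3
position: [0.4591, 0.1047, -0.0111]
ee_rot: [0.114, 0.993, -0.0, -0.0]
wrist_force: [-0.1, -1.1, 0.7]
finger_gap: 0.0001
gripper_force: 0.0
```

Call:
move_arm(
  steps=[
    [0,0,-0.015,0,0,0],
    [0,0,-0.03,0,0,0],
    [0,0,-0.03,0,0,0],
  ],
)

```text
time: 7.68
position: [0.4593, 0.1048, -0.0153]
ee_rot: [0.114, 0.993, -0.0, -0.0]
wrist_force: [-0.1, 0.1, 0.4]
finger_gap: 0.0003
gripper_force: 0.0
```

```bash
python3 - <<'E'
from h import *
o=bot.get_obs(); p=o['position']; print(p,o['wrist_force'],o['tau'].round(1))
n='scene';im=snap(n,'s3.png'); q=p
x,y=(proj(n,q)-[60,60]).astype(int)
c=cv2.resize(im[y:y+120,x:x+120],None,fx=5,fy=5,interpolation=cv2.INTER_CUBIC)
w=(proj(n,q)-[x,y])*5; cv2.circle(c,(int(w[0]),int(w[1])),4,(0,0,255),1)
cv2.imwrite('pics/z3.png',c); print(x,y)
E
```

```text
[ 0.45932491  0.10477842 -0.01531754] [-0.06816157  0.0723371   0.38032315] [  0.  -45.5   4.3 -13.2  -0.   -0.    0. ]
265 221
```

View pics/z3.png

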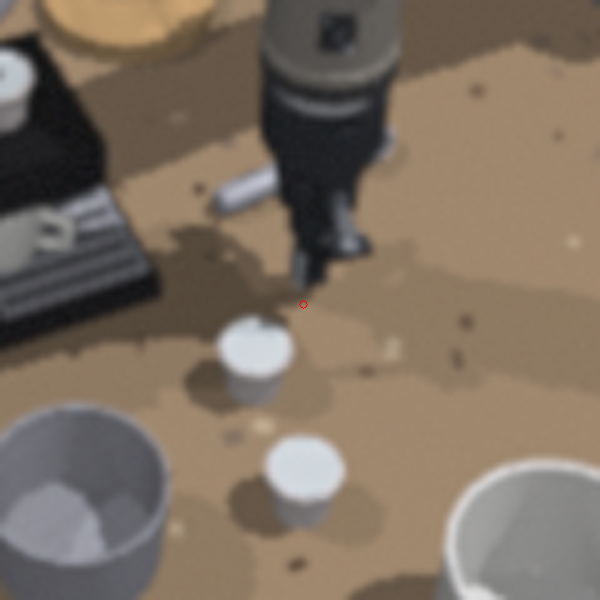

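Call:
move_arm(
  steps=[
    [0,0,-0.01,0,0,0],
    [0,0,-0.02,0,0,0],
    [0,0,-0.02,0,0,0],
  ],
)

```text
time: 8.1
position: [0.4594, 0.1048, -0.0183]
ee_rot: [0.114, 0.993, -0.0, -0.0]
wrist_force: [-0.1, -0.3, 0.5]
finger_gap: 0.0001
gripper_force: 0.0
```

Call:
move_arm(
  steps=[
    [0,0,-0.01,0,0,0],
    [0,0,-0.02,0,0,0],
    [0,0,-0.02,0,0,0],
  ],
)

```text
time: 8.48
position: [0.4594, 0.1048, -0.0213]
ee_rot: [0.114, 0.993, -0.0, -0.0]
wrist_force: [0.0, 1.2, 0.1]
finger_gap: 0.0002
gripper_force: 0.0
```

Call:
move_arm(
  steps=[
    [0,0,-0.01,0,0,0],
    [0,0,-0.02,0,0,0],
    [0,0,-0.02,0,0,0],
  ],
)

```text
time: 8.85
position: [0.4594, 0.1048, -0.0243]
ee_rot: [0.114, 0.993, -0.0, -0.0]
wrist_force: [0.4, -0.3, 1.2]
finger_gap: -0.0
gripper_force: 0.0
```

Call:
move_arm(
  steps=[
    [0,0,-0.01,0,0,0],
    [0,0,-0.02,0,0,0],
    [0,0,-0.02,0,0,0],
  ],
)

```text
time: 9.22
position: [0.4596, 0.1049, -0.0256]
ee_rot: [0.114, 0.993, 0.001, -0.0]
wrist_force: [-7.3, -1.2, 26.4]
finger_gap: 0.0001
gripper_force: 13.2
```

Call:
move_arm(
  steps=[
    [0,0,0.3,0,0,0],
    [0,0,0.5,0,0,0],
    [0,0,0.5,0,0,0],
  ],
)

```text
time: 9.6
position: [0.4611, 0.1055, 0.0497]
ee_rot: [0.114, 0.993, 0.001, 0.002]
wrist_force: [-0.6, -0.2, -1.4]
finger_gap: 0.0002
gripper_force: 0.0
```

```bash
python3 - <<'E'
from h import *
print(ray('scene',326,278.4,.0095),'rep .4593 .1048'); print(ray('scene',239.3,200.7,.322),'rep .684 -.0076')
print(ray('scene',328.2,262.3,.081),'rep .4619 .1052')
E
```

```text
[0.46370122 0.1105154  0.0095    ] rep .4593 .1048
[ 0.68348211 -0.00376648  0.322     ] rep .684 -.0076
[0.46064215 0.11042325 0.081     ] rep .4619 .1052
```

Call:
move_arm(
  steps=[
    [0,0,0.4,0,0,0],
    [0.1,-0.2,0.8,0,0,0],
    [0.3,-0.5,1,0,0,0],
    [0.5,-0.67,1,0,0,0],
    [0.5,-0.67,1,0,0,0],
    [0.5,-0.67,1,0,0,0],
  ],
)

```text
time: 10.35
position: [0.5333, 0.0048, 0.1964]
ee_rot: [0.114, 0.993, -0.0, -0.001]
wrist_force: [0.2, 0.3, 0.4]
finger_gap: 0.0
gripper_force: 0.0
```

Call:
move_arm(
  steps=[
    [0,0,0.26,0,0,0],
    [0.1,0,0.26,0,0,0],
    [0.25,0,0.28,0,0,0],
    [0.4,-0.01,0.3,0,0,0],
    [0.55,-0.02,0.36,0,0,0],
    [0.7,-0.03,0.4,0,0,0],
    [0.8,-0.04,0.42,0,0,0],
    [0.9,-0.05,0.43,0,0,0],
    [0.97,-0.06,0.43,0,0,0],
    [0.97,-0.06,0.43,0,0,0],
  ],
)

```text
time: 11.6
position: [0.6801, -0.0043, 0.2611]
ee_rot: [0.114, 0.993, -0.0, -0.0]
wrist_force: [-0.7, -0.0, 0.4]
finger_gap: -0.0003
gripper_force: 0.0
```

```bash
python3 - <<'E'
from h import *
a=snap('scene','s4.png')[130:360,150:430]; cv2.imwrite('pics/s4c.png',cv2.resize(a,None,fx=2,fy=2))
E
```

```text
(no output)
```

View pics/s4c.png

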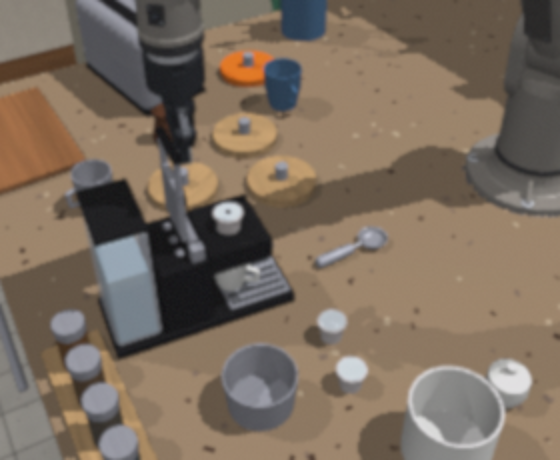

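Call:
move_arm(
  steps=[
    [0.06,0,0,0,0,0],
    [0.12,-0.01,0,0,0,0],
    [0.12,-0.01,0,0,0,0],
    [-0.2,0,0,0,0,0],
    [-0.55,0,0.1,0,0,0],
    [-0.55,0,0.2,0,0,0],
    [-0.55,0,0.2,0,0,0],
  ],
  fingers=1,
)

```text
time: 12.52
position: [0.5996, -0.004, 0.2946]
ee_rot: [0.114, 0.993, 0.001, 0.003]
wrist_force: [0.0, -0.3, -0.5]
finger_gap: 0.0853
gripper_force: 0.0
```

```bash
python3 - <<'E'
from h import *
np.set_printoptions(precision=4,suppress=True)
im=snap('scene','s5.png'); 
for c in blobs('scene',im,(0,0,165),(180,45,255),60,2000,(200,200,380,360)):
    m=cv2.moments(c); e=cv2.fitEllipse(c); print(np.round(e,1),m['m00'],'z.036',np.round(circ('scene',c,.036),4),'z.175',np.round(circ('scene',c,.175),4),ray('scene',*e[0],.036),ray('scene',*e[0],.175))
print(bot.get_obs()['position'])
E
```

```text
Traceback (most recent call last):
ValueError: setting an array element with a sequence. The requested array has an inhomogeneous shape after 1 dimensions. The detected shape was (3,) + inhomogeneous part.
```

```bash
python3 - <<'E'
from h import *
np.set_printoptions(precision=4,suppress=True)
im=cv2.imread('pics/s5.png')
for c in blobs('scene',im,(0,0,165),(180,45,255),60,2000,(200,200,380,360)):
    e=cv2.fitEllipse(c); print(e,cv2.contourArea(c),'z.036',np.round(circ('scene',c,.036),4),'z.175',np.round(circ('scene',c,.175),4),ray('scene',*e[0],.036),ray('scene',*e[0],.175))
E
```

```text
((378.7214050292969, 333.0840759277344), (37.44597625732422, 49.498802185058594), 114.22016906738281) 183.5 z.036 [0.4589 0.3544 0.1188 0.1283] z.175 [0.5351 0.4195 0.1007 0.1088] [0.4581 0.3593 0.036 ] [0.5344 0.4236 0.175 ]
((325.5, 314.0), (12.353168487548828, 15.684551239013672), 105.50131225585938) 151.0 z.036 [0.55   0.2396 0.0427 0.0464] z.175 [0.6123 0.3222 0.0362 0.0394] [0.5501 0.2399 0.036 ] [0.6124 0.3224 0.175 ]
((315.7403564453125, 289.70684814453125), (11.02064323425293, 14.822941780090332), 93.78981018066406) 126.5 z.036 [0.5284 0.1521 0.0428 0.046 ] z.175 [0.594  0.2481 0.0363 0.039 ] [0.5285 0.1524 0.036 ] [0.5941 0.2483 0.175 ]
((210.58920288085938, 259.6534729003906), (20.120128631591797, 22.06352996826172), 80.9495620727539) 323.0 z.036 [ 0.7625 -0.1171  0.0808  0.0978] z.175 [0.7924 0.0199 0.0685 0.0829] [ 0.7631 -0.1157  0.036 ] [0.7929 0.021  0.175 ]
((263.59649658203125, 235.86434936523438), (8.7562894821167, 13.621955871582031), 89.16228485107422) 91.5 z.036 [ 0.5622 -0.1367  0.0456  0.0506] z.175 [0.6227 0.0033 0.0387 0.0429] [ 0.5623 -0.1364  0.036 ] [0.6227 0.0035 0.175 ]
```

Call:
move_arm(
  steps=[
    [0.156,0.02,0,0,0,0],
    [0.156,0.02,-0.3,0,0,0],
    [0.156,0.02,-0.6,0,0,0],
    [0.156,0.02,-0.6,0,0,0],
  ],
)

```text
time: 13.08
position: [0.6192, -0.0013, 0.1984]
ee_rot: [0.114, 0.993, -0.001, -0.003]
wrist_force: [0.3, 0.1, 1.3]
finger_gap: 0.0853
gripper_force: 0.0
```

Call:
move_arm(
  steps=[
    [0,0,-0.2,0,0,0],
    [0,0,-0.4,0,0,0],
    [0,0,-0.49,0,0,0],
    [0,0,-0.49,0,0,0],
    [0,0,-0.49,0,0,0],
  ],
)

```text
time: 13.7
position: [0.6222, -0.0018, 0.1305]
ee_rot: [0.114, 0.993, 0.0, 0.001]
wrist_force: [0.9, -0.8, -0.2]
finger_gap: 0.0855
gripper_force: 0.0
```

Call:
move_arm(
  steps=[
    [0,0,0,0,0,0],
    [0,0,0,0,0,0],
    [0,0,0,0,0,0],
    [0,0,0,0,0,0],
    [0,0,0,0,0,0],
  ],
  fingers=-1,
)

```text
time: 14.32
position: [0.6212, -0.0014, 0.1291]
ee_rot: [0.114, 0.993, 0.0, 0.0]
wrist_force: [0.3, 0.7, 2.0]
finger_gap: 0.0405
gripper_force: 60.1
```

Call:
move_arm(
  steps=[
    [0,0,0.15,0,0,0],
    [0,0,0.4,0,0,0],
    [0,0.2,0.6,0,0,0],
    [0.05,0.6,0.6,0,0,0],
    [0.1,1,0.6,0,0,0],
    [0.1,1,0.6,0,0,0],
  ],
)

```text
time: 15.08
position: [0.6349, 0.1561, 0.2177]
ee_rot: [0.109, 0.994, 0.001, -0.001]
wrist_force: [-0.2, -0.0, -0.8]
finger_gap: 0.0405
gripper_force: 60.5
```

```bash
python3 - <<'E'
from h import *
im=snap('scene','s6.png'); print(bot.get_obs()['position'])
c=im[120:330,180:400]; cv2.imwrite('pics/s6c.png',cv2.resize(c,None,fx=2.6,fy=2.6))
E
```

```text
[0.63513992 0.1515504  0.21786464]
```

View pics/s6c.png

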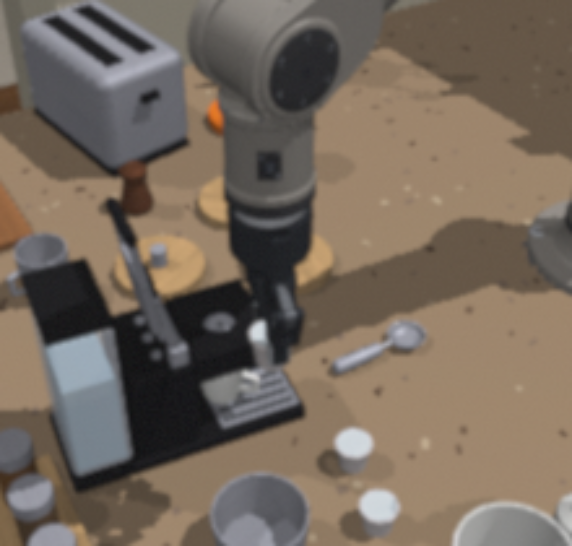

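Call:
move_arm(
  steps=[
    [0.15,0.2,0,0,0,0],
    [0.27,0.325,0,0,0,0],
    [0.27,0.325,-0.2,0,0,0],
    [0.27,0.325,-0.6,0,0,0],
    [0.27,0.325,-0.6,0,0,0],
  ],
)

```text
time: 15.75
position: [0.6725, 0.1941, 0.1239]
ee_rot: [0.115, 0.993, -0.003, -0.005]
wrist_force: [-0.1, 1.0, 0.6]
finger_gap: 0.0408
gripper_force: 60.6
```

Call:
move_arm(
  steps=[
    [0,0,-0.2,0,0,0],
    [0,0,-0.4,0,0,0],
    [0,0,-0.65,0,0,0],
    [0,0,-0.7,0,0,0],
    [0,0,-0.7,0,0,0],
  ],
)

```text
time: 16.38
position: [0.6776, 0.1966, 0.0257]
ee_rot: [0.115, 0.993, 0.0, 0.001]
wrist_force: [0.1, 0.0, 0.0]
finger_gap: 0.0406
gripper_force: 60.6
```

Call:
move_arm(
  steps=[
    [0,0,0,0,0,0],
    [0,0,0,0,0,0],
    [0,0,0,0,0,0],
    [0,0,0,0,0,0],
    [0,0,0.4,0,0,0],
    [0,0,0.8,0,0,0],
    [0,0,0.8,0,0,0],
  ],
  fingers=0.2,
)

```text
time: 17.25
position: [0.6803, 0.1976, 0.1502]
ee_rot: [0.114, 0.993, 0.002, 0.005]
wrist_force: [0.3, 0.4, -0.6]
finger_gap: 0.0512
gripper_force: 0.0
```

```bash
cat > pods.py <<'E'
from h import *
import sys
for n in('scene','top'):
    im=snap(n,'chk_%s_%s.png'%(n,sys.argv[1])); b=(180,190,440,390) if n=='scene' else (80,130,300,290)
    for c in blobs(n,im,(0,0,150),(180,45,255),40,900,b):
        e=cv2.fitEllipse(c); p=ray(n,*e[0],.036); print(n,np.round(e[0],1),cv2.contourArea(c),p.round(4),np.round(circ(n,c,.036)[2],4))
E
python3 pods.py 1; python3 -c "
from h import *
print(ray('scene',264.2,243.8,.15),bot.get_obs()['position'])"
```

```text
scene [209.  350.5] 198.0 [0.8781 0.1935 0.036 ] 0.0436
scene [199.6 329.3] 144.0 [0.8792 0.1202 0.036 ] 0.0401
scene [277.7 320.5] 159.0 [0.6786 0.1957 0.036 ] 0.0432
scene [325.5 314. ] 152.0 [0.5503 0.2398 0.036 ] 0.0429
scene [315.7 289.8] 136.0 [0.5289 0.1528 0.036 ] 0.0445
scene [210.4 259.8] 368.5 [ 0.7638 -0.1153  0.036 ] 0.0862
scene [325.3 252.8] 100.0 [0.42  0.035 0.036] 0.0755
top [240.7 271. ] 76.0 [0.3645 0.0104 0.036 ] 0.0297
top [238.3 246.6] 68.5 [0.4353 0.0176 0.036 ] 0.0581
top [192.5 214.6] 146.0 [0.531  0.1531 0.036 ] 0.0406
top [163.4 207.8] 147.0 [0.5523 0.2398 0.036 ] 0.041
top [176.7 164.4] 182.5 [0.6842 0.2033 0.036 ] 0.0474
[0.62534924 0.01057348 0.15      ] [0.67657844 0.19725973 0.14456526]
```

Call:
move_arm(
  steps=[
    [-0.3,-0.1,0,0,0,0],
    [-0.7,-0.2,0,0,0,0],
    [-0.977,-0.295,0,0,0,0],
    [-0.977,-0.295,-0.2,0,0,0],
    [-0.977,-0.295,-0.4,0,0,0],
    [-0.977,-0.295,-0.4,0,0,0],
    [-0.977,-0.295,-0.4,0,0,0],
  ],
  fingers=1,
)

```text
time: 18.23
position: [0.5299, 0.1526, 0.0839]
ee_rot: [0.114, 0.993, -0.0, -0.0]
wrist_force: [-0.1, -1.1, 1.0]
finger_gap: 0.086
gripper_force: 0.0
```

Call:
move_arm(
  steps=[
    [0,0,-0.2,0,0,0],
    [0,0,-0.4,0,0,0],
    [0,0,-0.6,0,0,0],
    [0,0,-0.627,0,0,0],
    [0,0,-0.627,0,0,0],
    [0,0,-0.627,0,0,0],
  ],
)

```text
time: 18.98
position: [0.531, 0.1532, -0.0088]
ee_rot: [0.114, 0.993, 0.001, 0.001]
wrist_force: [0.1, -0.7, -0.1]
finger_gap: 0.0856
gripper_force: 0.0
```

Call:
move_arm(
  steps=[
    [0,0,0,0,0,0],
    [0,0,0,0,0,0],
    [0,0,0,0,0,0],
    [0,0,0,0,0,0],
    [0,0,0,0,0,0],
  ],
  fingers=-1,
)

```text
time: 19.6
position: [0.5301, 0.153, -0.0093]
ee_rot: [0.114, 0.993, 0.0, 0.0]
wrist_force: [-2.4, 0.2, 7.8]
finger_gap: 0.041
gripper_force: 59.3
```

Call:
move_arm(
  steps=[
    [0,0,0.2,0,0,0],
    [0,0,0.6,0,0,0],
    [0,0,1,0,0,0],
    [0,0,1,0,0,0],
    [0,0,1,0,0,0],
  ],
)

```text
time: 20.23
position: [0.5293, 0.1529, 0.1396]
ee_rot: [0.114, 0.993, 0.0, -0.0]
wrist_force: [0.1, -0.2, -0.3]
finger_gap: 0.0403
gripper_force: 60.5
```

Call:
move_arm(
  steps=[
    [0,0,0.3,0,0,0],
    [0,-0.2,0.4,0,0,0],
    [0.2,-0.5,0.4,0,0,0],
    [0.4,-0.8,0.4,0,0,0],
    [0.6,-1,0.4,0,0,0],
    [0.6,-1,0.4,0,0,0],
    [0.6,-1,0.4,0,0,0],
  ],
)

```text
time: 21.1
position: [0.6185, 0.0034, 0.1979]
ee_rot: [0.114, 0.993, -0.0, -0.002]
wrist_force: [-0.9, 0.4, -0.3]
finger_gap: 0.0404
gripper_force: 60.6
```

```bash
python3 - <<'E'
from h import *
im=snap('scene','s7.png'); c=im[140:300,200:340]
cv2.imwrite('pics/s7c.png',cv2.resize(c,None,fx=4,fy=3.7,interpolation=cv2.INTER_CUBIC)); print(bot.get_obs()['position'],bot.get_obs()['joint_positions'].round(2))
E
```

```text
[0.61856047 0.00402635 0.19828663] [-0.49  0.43  0.51  1.73 -0.24  1.05  1.45]
```

Call:
move_arm(
  steps=[
    [0.03,-0.017,0,0,0,0],
    [0.03,-0.017,0,0,0,0],
    [0.03,-0.017,-0.15,0,0,0],
    [0.03,-0.017,-0.25,0,0,0],
    [0.03,-0.017,-0.3,0,0,0],
    [0.03,-0.017,-0.35,0,0,0],
    [0.03,-0.017,-0.38,0,0,0],
    [0.03,-0.017,-0.38,0,0,0],
  ],
)

```text
time: 22.15
position: [0.6243, 0.0002, 0.1427]
ee_rot: [0.114, 0.993, -0.0, -0.0]
wrist_force: [0.1, 0.0, 0.0]
finger_gap: 0.0405
gripper_force: 60.6
```

Call:
move_arm(
  steps=[
    [0,0,-0.03,0,0,0],
    [0,0,-0.06,0,0,0],
    [0,0,-0.07,0,0,0],
    [0,0,-0.07,0,0,0],
  ],
)

```text
time: 22.65
position: [0.6243, 0.0003, 0.1322]
ee_rot: [0.114, 0.993, -0.0, -0.0]
wrist_force: [0.3, 0.0, 0.4]
finger_gap: 0.041
gripper_force: 60.6
```

Call:
move_arm(
  steps=[
    [0,0,-0.01,0,0,0],
    [0,0,-0.013,0,0,0],
    [0,0,-0.013,0,0,0],
  ],
)

```text
time: 23.02
position: [0.6243, 0.0003, 0.1303]
ee_rot: [0.114, 0.993, 0.0, -0.0]
wrist_force: [-0.5, 0.6, -0.3]
finger_gap: 0.0407
gripper_force: 60.6
```

Call:
move_arm(
  steps=[
    [0,0,0,0,0,0],
    [0,0,0,0,0,0],
    [0,0,0,0,0,0],
    [0,0,0.3,0,0,0],
    [0,0,0.7,0,0,0],
    [0,0,1,0,0,0],
    [-0.4,0,1,0,0,0],
    [-0.4,0,1,0,0,0],
  ],
  fingers=0.2,
)

```text
time: 24.02
position: [0.5598, -0.0005, 0.2797]
ee_rot: [0.115, 0.993, 0.001, -0.002]
wrist_force: [0.1, 0.5, -0.3]
finger_gap: 0.0514
gripper_force: 0.0
```

```bash
python3 - <<'E'
from h import *
o=bot.get_obs();print(o['position'],o['ee_rot'])
for n in('scene','top'):
    im=snap(n,n+'8.png')
    for c in blobs(n,im,(0,0,160),(180,45,255),60,900,(220,190,300,270) if n=='scene' else (210,150,270,195)):
        e=cv2.fitEllipse(c); print(n,e,ray(n,*e[0],.175).round(4),np.round(circ(n,c,.175),4))
a=cv2.imread('pics/scene8.png')[120:300,180:360]; b=cv2.imread('pics/top8.png')[80:260,150:330]
cv2.imwrite('pics/c8.png',cv2.resize(np.hstack([a,b]),None,fx=2.2,fy=2.2))
E
```

```text
[ 5.59835562e-01 -5.49952876e-04  2.79741337e-01] [ 1.14746360e-01  9.93392561e-01  7.19328323e-04 -1.99398102e-03]
scene ((263.66265869140625, 235.71743774414062), (9.498688697814941, 12.894857406616211), 84.66890716552734) [0.6223 0.0031 0.175 ] [0.6222 0.0028 0.039  0.0441]
```

View pics/c8.png

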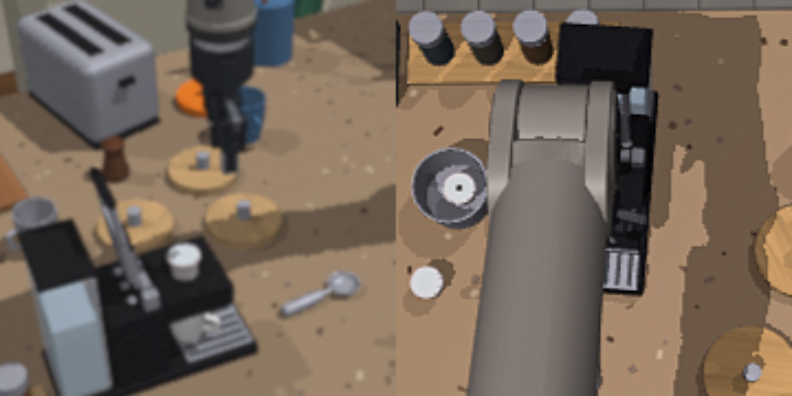

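Call:
move_arm(
  steps=[
    [0,0,0.3,0,0,0],
    [0,0,0.45,0,0,0],
    [0.3,0,0.45,0,0,0],
    [0.67,0,0.45,0,0,0],
    [0.67,0,0.45,0,0,0],
    [0.67,0,0.45,0,0,0],
  ],
  fingers=-1,
)

```text
time: 24.88
position: [0.6654, 0.0, 0.3471]
ee_rot: [0.114, 0.993, -0.001, -0.0]
wrist_force: [-0.4, -0.7, 1.3]
finger_gap: -0.0001
gripper_force: 0.0
```

Call:
move_arm(
  steps=[
    [0.3,-0.04,0,0,0,0],
    [0.62,-0.04,0,0,0,0],
    [0.62,-0.04,0,0,0,0],
    [0.62,-0.04,0,0,0,0],
  ],
)

```text
time: 25.38
position: [0.7573, -0.0062, 0.3485]
ee_rot: [0.114, 0.993, -0.0, 0.0]
wrist_force: [0.3, -0.9, -0.1]
finger_gap: -0.0002
gripper_force: 0.0
```

```bash
python3 - <<'E'
from h import *
np.set_printoptions(precision=4,suppress=True)
print(bot.get_obs()['position'])
h=np.array([.688,-.004,.168]); X=np.array([.9964,-.085,0])
im=cv2.imread('pics/scene8.png')
for th in(1.5,1.6,1.7):
    f=th+.0837; b=h-.1555*np.cos(f)*X+[0,0,.1555*np.sin(f)]; print(th,b,(proj('scene',b)-[180,120])*2.2)
E
```

```text
[ 0.7573 -0.0062  0.3485]
1.5 [ 0.69   -0.0042  0.3235] [125.219  177.9622]
1.6 [ 0.7055 -0.0055  0.3225] [112.9214 181.8032]
1.7 [ 0.7207 -0.0068  0.32  ] [100.8106 186.6578]
```

Call:
move_arm(
  steps=[
    [0,0,-0.3,0,0,0],
    [0,0,-0.5,0,0,0],
    [0,0,-0.5,0,0,0],
    [-0.15,0.01,-0.5,0,0,0],
    [-0.3,0.02,-0.48,0,0,0],
    [-0.45,0.04,-0.48,0,0,0],
    [-0.6,0.05,-0.5,0,0,0],
    [-0.72,0.06,-0.53,0,0,0],
    [-0.84,0.07,-0.57,0,0,0],
    [-0.94,0.08,-0.62,0,0,0],
    [-0.94,0.08,-0.62,0,0,0],
    [-0.94,0.08,-0.62,0,0,0],
  ],
)

```text
time: 26.88
position: [0.6174, 0.0061, 0.2568]
ee_rot: [0.114, 0.993, 0.001, 0.001]
wrist_force: [0.8, 0.4, -0.3]
finger_gap: 0.0002
gripper_force: 0.0
```

```bash
python3 - <<'E'
from h import *
print(bot.get_obs()['position'])
im=snap('scene','s9.png')[130:290,190:330]
h=np.array([.688,-.004,.168]); X=np.array([.9964,-.085,0])
a=cv2.resize(im,None,fx=3.7,fy=3.7,interpolation=cv2.INTER_CUBIC)
for th in(.7,.8,.9,1.0,1.1,1.5):
    f=th+.0837; b=h-.1555*np.cos(f)*X+[0,0,.1555*np.sin(f)]; u=(proj('scene',b)-[190,130])*3.7; cv2.circle(a,(int(u[0]),int(u[1])),3,(0,0,255),-1)
cv2.imwrite('pics/s9c.png',a)
E
```

```text
[0.61741279 0.00614414 0.25675798]
```

View pics/s9c.png

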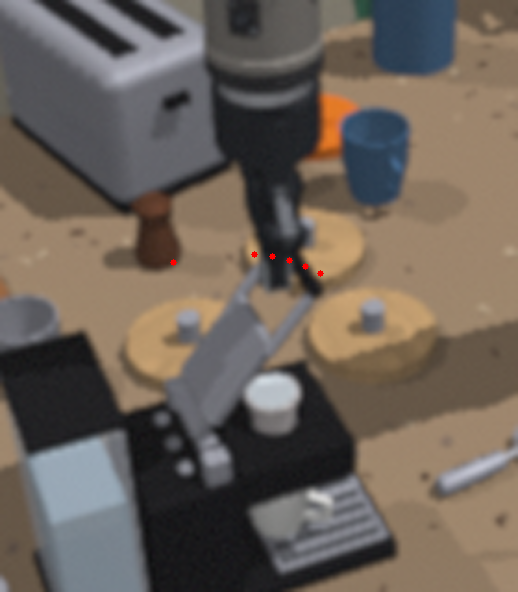

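Call:
move_arm(
  steps=[
    [0,0,0.3,0,0,0],
    [0,0,0.45,0,0,0],
    [-0.175,0,0.45,0,0,0],
    [-0.175,0,0.2,0,0,0],
    [-0.2,0,0.1,0,0,0],
    [-0.25,0,0.03,0,0,0],
    [-0.32,0,-0.047,0,0,0],
    [-0.382,0.01,-0.128,0,0,0],
    [-0.437,0.02,-0.217,0,0,0],
    [-0.481,0.02,-0.31,0,0,0],
    [-0.517,0.02,-0.407,0,0,0],
    [-0.543,0.02,-0.5,0,0,0],
    [-0.553,0.02,-0.56,0,0,0],
    [-0.56,0.02,-0.6,0,0,0],
    [-0.56,0.02,-0.6,0,0,0],
  ],
)

```text
time: 28.8
position: [0.5329, 0.0088, 0.1644]
ee_rot: [0.114, 0.993, -0.001, 0.0]
wrist_force: [-0.8, 0.1, -0.3]
finger_gap: 0.0001
gripper_force: 0.0
```

Call:
move_arm(
  steps=[
    [0,0,-0.015,0,0,0],
    [0,0,-0.03,0,0,0],
    [0,0,-0.03,0,0,0],
  ],
)

```text
time: 29.18
position: [0.5332, 0.0087, 0.162]
ee_rot: [0.115, 0.993, 0.0, 0.0]
wrist_force: [-6.1, -0.2, 16.4]
finger_gap: -0.0002
gripper_force: 8.3
```

Call:
move_arm(
  steps=[
    [0,0,-0.01,0,0,0],
    [0,0,-0.01,0,0,0],
    [0,0,0.2,0,0,0],
    [0,0.2,0.4,0,0,0],
    [0,0.6,0.4,0,0,0],
    [0,1,0.4,0,0,0],
    [0,1,0.4,0,0,0],
  ],
  fingers=-1,
)

```text
time: 30.05
position: [0.5322, 0.1654, 0.22]
ee_rot: [0.11, 0.994, 0.001, -0.0]
wrist_force: [-0.2, -0.9, -0.1]
finger_gap: 0.0001
gripper_force: 0.0
```

```bash
python3 pods.py 3 | grep -v "0.8[0-9]"; python3 - <<'E'
from h import *
print(bot.get_obs()['position'])
for n in('scene','top'):
    im=cv2.imread('pics/chk_%s_3.png'%n)
    b=(220,170,340,300) if n=='scene' else (200,140,290,220)
    h=np.array([.688,-.004,.168]); X=np.array([.9964,-.085,0])
    for th in(0,.05,.1): 
        f=th+.0837; q=h-.1555*np.cos(f)*X+[0,0,.1555*np.sin(f)]; print(n,th,proj(n,q).round(1))
a=cv2.imread('pics/chk_scene_3.png')[150:310,190:350]; b=cv2.imread('pics/chk_top_3.png')[100:260,200:360]
cv2.imwrite('pics/c10.png',cv2.resize(np.hstack([a,b]),None,fx=2.5,fy=2.5))
E
```

```text
scene [277.7 320.5] 159.0 [0.6786 0.1957 0.036 ] 0.0432
scene [325.5 314.2] 155.5 [0.5506 0.2403 0.036 ] 0.0435
scene [210.4 259.8] 368.5 [ 0.7638 -0.1153  0.036 ] 0.0862
top [111.4 217.4] 65.0 [0.5252 0.3927 0.036 ] 0.0317
top [102.2 223.9] 217.0 [0.506  0.4189 0.036 ] 0.1069
top [213.4 187.3] 46.5 [0.6127 0.0923 0.036 ] 0.068
top [112.4 189.6] 66.0 [0.6089 0.3935 0.036 ] 0.0362
top [154.  178.4] 59.5 [0.6417 0.2703 0.036 ] 0.035
top [132.3 164.3] 41.0 [0.686  0.3372 0.036 ] 0.0695
[0.5328141  0.15933959 0.22010561]
scene 0 [291.2 225.9]
scene 0.05 [290.9 224. ]
scene 0.1 [290.5 222.1]
top 0 [237.4 204.9]
top 0.05 [237.2 204.1]
top 0.1 [237.1 203.2]
```

Call:
move_arm(
  steps=[
    [0.123,0.3,0,0,0,0],
    [0.123,0.54,0,0,0,0],
    [0.123,0.54,-0.4,0,0,0],
    [0.123,0.54,-0.8,0,0,0],
    [0.123,0.54,-0.9,0,0,0],
    [0.123,0.54,-0.9,0,0,0],
  ],
  fingers=1,
)

```text
time: 30.9
position: [0.5519, 0.2388, 0.0857]
ee_rot: [0.115, 0.993, -0.0, -0.0]
wrist_force: [-0.1, -0.2, 0.6]
finger_gap: 0.0856
gripper_force: 0.0
```

Call:
move_arm(
  steps=[
    [0,0.005,-0.2,0,0,0],
    [0,0.005,-0.4,0,0,0],
    [0,0.005,-0.6,0,0,0],
    [0,0.005,-0.633,0,0,0],
    [0,0.005,-0.633,0,0,0],
    [0,0.005,-0.633,0,0,0],
  ],
)

```text
time: 31.65
position: [0.5528, 0.2416, -0.0076]
ee_rot: [0.114, 0.993, 0.001, 0.001]
wrist_force: [-0.5, 0.2, 0.1]
finger_gap: 0.0853
gripper_force: 0.0
```

Call:
move_arm(
  steps=[
    [0,0,0,0,0,0],
    [0,0,0,0,0,0],
    [0,0,0,0,0,0],
    [0,0,0,0,0,0],
    [0,0,0,0,0,0],
  ],
  fingers=-1,
)

```text
time: 32.28
position: [0.5515, 0.2412, -0.0087]
ee_rot: [0.114, 0.993, 0.0, 0.0]
wrist_force: [-2.7, 0.2, 7.1]
finger_gap: 0.0408
gripper_force: 59.4
```

Call:
move_arm(
  steps=[
    [0,0,0.3,0,0,0],
    [0,0,0.7,0,0,0],
    [0,0,1,0,0,0],
    [0,0,1,0,0,0],
    [-0.15,0.3,1,0,0,0],
    [-0.3,0.7,1,0,0,0],
    [-0.38,0.95,1,0,0,0],
    [-0.38,0.95,1,0,0,0],
    [-0.38,0.95,1,0,0,0],
  ],
)

```text
time: 33.4
position: [0.4941, 0.3823, 0.1393]
ee_rot: [0.114, 0.993, -0.001, -0.0]
wrist_force: [-0.0, -0.5, 0.0]
finger_gap: 0.0409
gripper_force: 60.5
```

Call:
move_arm(
  steps=[
    [0,0,-0.2,0,0,0],
    [0,0,-0.4,0,0,0],
    [0,0,-0.6,0,0,0],
    [0,0,-0.7,0,0,0],
    [0,0,-0.7,0,0,0],
  ],
)

```text
time: 34.02
position: [0.4943, 0.3819, 0.0346]
ee_rot: [0.115, 0.993, -0.001, -0.001]
wrist_force: [0.7, 0.3, -0.7]
finger_gap: 0.0409
gripper_force: 60.5
```

Call:
move_arm(
  steps=[
    [0,0,0,0,0,0],
    [0,0,0,0,0,0],
    [0,0,0,0,0,0],
    [0,0,0.4,0,0,0],
    [0,0,0.8,0,0,0],
    [0,0,1,0,0,0],
    [0,-0.4,1,0,0,0],
    [0,-0.8,1,0,0,0],
    [0,-1,1,0,0,0],
    [0,-1,1,0,0,0],
  ],
  fingers=0.2,
)

```text
time: 35.28
position: [0.4946, 0.2305, 0.1861]
ee_rot: [0.117, 0.993, 0.0, 0.0]
wrist_force: [-0.3, 0.5, -0.1]
finger_gap: 0.0515
gripper_force: 0.0
```

Call:
move_arm(
  steps=[
    [0,-0.4,0.2,0,0,0],
    [0,-0.8,0.4,0,0,0],
    [0,-1,0.4,0,0,0],
    [0,-1,0.4,0,0,0],
  ],
)

```text
time: 35.78
position: [0.495, 0.0815, 0.2465]
ee_rot: [0.116, 0.993, 0.001, 0.001]
wrist_force: [-0.1, -0.6, -0.1]
finger_gap: 0.0514
gripper_force: 0.0
```

```bash
cat > can.py <<'E'
from h import *
import sys
np.set_printoptions(precision=4,suppress=True)
print(bot.get_obs()['position'])
im=snap('top','can_%s.png'%sys.argv[1])
hsv=cv2.cvtColor(im,cv2.COLOR_BGR2HSV)
# rim from the top view: cast rays outward from centre to outer brightness edge
g=cv2.GaussianBlur(im,(3,3),0).astype(int); sat=hsv[...,1].astype(int)
for s,n in((im,'top'),(snap('scene','cans_%s.png'%sys.argv[1]),'scene')):
    h=cv2.cvtColor(s,cv2.COLOR_BGR2HSV); m=cv2.inRange(h,(0,0,70),(180,45,255))
    c0=proj(n,[.493,.382,.1]); k=np.zeros_like(m); cv2.circle(k,tuple(int(v) for v in c0),42,255,-1); m&=k
    cs,_=cv2.findContours(m,cv2.RETR_EXTERNAL,cv2.CHAIN_APPROX_NONE); c=cv2.convexHull(max(cs,key=cv2.contourArea)).reshape(-1,2)
    P=np.array([ray(n,u,v,.1)[:2] for u,v in c])
    # keep the half of the outline where the rim (not the wall below it) is the silhouette
    cam=-cal(n)[1].T@cal(n)[2]; d=np.array([.493,.382])-cam[:2]; d/=np.linalg.norm(d)
    Q=P[(P-[.493,.382])@d*(1 if n=='scene' else -1)> (0 if n=='scene' else -9)]
    A=np.c_[2*Q,np.ones(len(Q))]; sres=np.linalg.lstsq(A,(Q**2).sum(1),rcond=None)[0]
    D=2*np.sqrt(sres[2]+sres[0]**2+sres[1]**2); print(n,'rim',sres[:2],D,'resid',np.abs(np.hypot(*(Q-sres[:2]).T)-D/2).mean(),'bbox',P.min(0),P.max(0))
for c in blobs('top',im,(0,0,120),(180,45,255),15,120,(270,150,400,290)):
    e=np.array(cv2.moments(c)['m10'])/cv2.moments(c)['m00'],cv2.moments(c)['m01']/cv2.moments(c)['m00']; print('knob',ray('top',*e,.046).round(4),cv2.contourArea(c))
E
python3 can.py 1
```

```text
[0.495  0.0815 0.2465]
top rim [0.491  0.3713] 0.1361956221212145 resid 0.004566090890201289 bbox [0.4291 0.2997] [0.5541 0.4445]
scene rim [0.4551 0.3773] 0.13956640845739599 resid 0.006254360217389747 bbox [0.3787 0.3253] [0.5963 0.4778]
knob [ 0.4235 -0.3546  0.046 ] 40.0
knob [ 0.608  -0.3132  0.046 ] 37.0
```

```bash
cat > rim.py <<'E'
from h import *
from scipy.ndimage import map_coordinates
from scipy.optimize import least_squares
def rim(n,im,c,span,z=.1):
    sat=cv2.cvtColor(im,cv2.COLOR_BGR2HSV)[...,1].astype(float)
    cam=-cal(n)[1].T@cal(n)[2]; a0=np.arctan2(c[1]-cam[1],c[0]-cam[0]); r=np.arange(.045,.072,.0005); P=[]
    for a in a0+np.radians(np.arange(-span,span+1,5)):
        Q=np.array([proj(n,[c[0]+k*np.cos(a),c[1]+k*np.sin(a),z]) for k in r])
        s=map_coordinates(sat,[Q[:,1],Q[:,0]],order=1); s=np.convolve(np.pad(s,2,'edge'),np.ones(5)/5,'valid')
        t=(s.min()+s.max())/2; i=np.where((s[:-1]<t)&(s[1:]>=t))[0]
        if len(i) and s.max()-s.min()>35: P.append([c[0]+r[i[0]]*np.cos(a),c[1]+r[i[0]]*np.sin(a)])
    P=np.array(P); f=lambda p:np.hypot(*(P-p[:2]).T)-p[2]
    s=least_squares(f,[*c,.057],loss='soft_l1',f_scale=.001); return s.x*[1,1,2],np.abs(f(s.x)).mean(),len(P)
if __name__=='__main__':
    for n,f in(('top','top0.png'),('scene','scene0.png'),('top','can_1.png'),('scene','cans_1.png')):
        for sp in(70,90): print(f,sp,rim(n,cv2.imread('pics/'+f),(.493,.382),sp))
E
python3 rim.py
```

```text
top0.png 70 (array([0.49570791, 0.38590411, 0.11768553]), np.float64(0.0002813172188340812), 29)Traceback (most recent call last):
  File "rim.py", line 16, in <module>
    for sp in(70,90): print(f,sp,rim(n,cv2.imread('pics/'+f),(.493,.382),sp))
                                 ~~~^^^^^^^^^^^^^^^^^^^^^^^^^^^^^^^^^^^^^^^^
  File "rim.py", line 8, in rim
    Q=np.array([proj(n,[c[0]+k*np.cos(a),c[1]+k*np.sin(a),z]) for k in r])
                ~~~~^^^^^^^^^^^^^^^^^^^^^^^^^^^^^^^^^^^^^^^^^
  File "h.py", line 10, in proj
    K,R,t=cal(n); q=K@(R@np.asarray(p,float)+t); return q[:2]/q[2]
          ~~~^^^
  File "h.py", line 4, in cal
    c=bot.calibration(n); K=np.array([[c['fx'],0,c['cx']],[0,c['fy'],c['cy']],[0,0,1.]])
ValueError: time passes only in moves, steps and waits
```

```bash
sed -i 's/^import numpy as np, cv2/import numpy as np, cv2, functools/; s/^def cal(n)/@functools.cache\ndef cal(n)/' h.py; python3 rim.py; python3 -c "from h import *;print(bot.get_obs()['time'],bot.get_obs()['position'])"
```

```text
top0.png 70 (array([0.49570791, 0.38590411, 0.11768553]), np.float64(0.0002813172188340812), 29)
top0.png 90 (array([0.4959315 , 0.38577622, 0.11775893]), np.float64(0.0003330527493429272), 37)
scene0.png 70 (array([0.49543204, 0.38276712, 0.11644914]), np.float64(0.00032731518383571944), 20)
scene0.png 90 (array([0.4958274 , 0.38563185, 0.12113631]), np.float64(0.0007452513722151561), 28)
can_1.png 70 (array([0.49582534, 0.38574681, 0.11770531]), np.float64(0.00023758035078527934), 29)
can_1.png 90 (array([0.49598855, 0.38569347, 0.11770331]), np.float64(0.0002548711541417868), 37)
cans_1.png 70 (array([0.49360146, 0.38488368, 0.11823288]), np.float64(0.00021481141554743134), 20)
cans_1.png 90 (array([0.49372274, 0.38554938, 0.11939796]), np.float64(0.00047297940296331435), 28)
35.875 [0.49447249 0.08498008 0.24561441]
```

```bash
cat > lids.py <<'E'
from h import *
import sys
np.set_printoptions(precision=4,suppress=True)
for n in('scene','top'):
    im=snap(n,'lid_%s_%s.png'%(n,sys.argv[1])); h=cv2.cvtColor(im,cv2.COLOR_BGR2HSV); m=cv2.inRange(h,(0,0,95),(180,60,255))
    for q in eval(sys.argv[2]):
        u=proj(n,[q[0],q[1],.046]); k=np.zeros_like(m); cv2.circle(k,tuple(int(round(v)) for v in u),13,255,-1)
        cs,_=cv2.findContours(m&k,cv2.RETR_EXTERNAL,cv2.CHAIN_APPROX_NONE); cs=[c for c in cs if cv2.contourArea(c)>12]
        for c in cs: 
            mm=cv2.moments(c); w=np.array([mm['m10'],mm['m01']])/mm['m00']; print(n,q,w.round(1),mm['m00'],'at z.046',ray(n,*w,.046)[:2],'z.040',ray(n,*w,.040)[:2], cv2.boundingRect(c))
E
python3 lids.py 1 "[(.427,-.195),(.4235,-.3545),(.608,-.313)]"; grep -n . /dev/null; python3 -c "from h import *;print(bot.get_obs()['position'])"
```

```text
scene (0.427, -0.195) [282.8 219.9] 14.0 at z.046 [ 0.4695 -0.1696] z.040 [ 0.4663 -0.176 ] (280, 218, 6, 5)
scene (0.427, -0.195) [290.5 213.7] 22.0 at z.046 [ 0.4284 -0.1876] z.040 [ 0.4249 -0.194 ] (288, 211, 6, 8)
scene (0.4235, -0.3545) [272. 192.] 27.5 at z.046 [ 0.4275 -0.3402] z.040 [ 0.424  -0.3477] (269, 188, 6, 9)
scene (0.608, -0.313) [232.5 212. ] 38.5 at z.046 [ 0.6111 -0.2983] z.040 [ 0.6088 -0.3055] (230, 208, 6, 9)
top (0.427, -0.195) [311.6 248.4] 39.0 at z.046 [ 0.4272 -0.1955] z.040 [ 0.4277 -0.196 ] (308, 245, 8, 8)
top (0.4235, -0.3545) [366.7 249.3] 41.0 at z.046 [ 0.4232 -0.3546] z.040 [ 0.4237 -0.3558] (363, 246, 8, 8)
top (0.608, -0.313) [350.  186.7] 39.5 at z.046 [ 0.6085 -0.3131] z.040 [ 0.6097 -0.3141] (346, 183, 9, 8)
[0.49421682 0.08556991 0.24517802]
```

Call:
move_arm(
  steps=[
    [-0.1,-0.4,0,0,0,0],
    [-0.15,-0.8,0,0,0,0],
    [-0.2,-1,0,0,0,0],
    [-0.2,-1,0,0,0,0],
    [-0.2,-1,0,0,0,0],
  ],
  fingers=1,
)

```text
time: 36.6
position: [0.4648, -0.0646, 0.2452]
ee_rot: [0.113, 0.994, 0.0, -0.0]
wrist_force: [0.0, 0.7, 0.0]
finger_gap: 0.0855
gripper_force: 0.0
```

Call:
move_arm(
  steps=[
    [-0.1,-0.3,0,0,0,0],
    [-0.2,-0.6,-0.2,0,0,0],
    [-0.247,-0.873,-0.4,0,0,0],
    [-0.247,-0.873,-0.7,0,0,0],
    [-0.247,-0.873,-0.8,0,0,0],
    [-0.247,-0.873,-0.8,0,0,0],
  ],
)

```text
time: 37.35
position: [0.4275, -0.1961, 0.1249]
ee_rot: [0.113, 0.994, -0.0, -0.001]
wrist_force: [-1.3, -0.9, -0.3]
finger_gap: 0.0854
gripper_force: 0.0
```

```bash
python3 -c "
from h import *
o=bot.get_obs();print(o['position'],o['joint_positions'].round(2))"
```

```text
[ 0.42747299 -0.19609619  0.12494386] [-0.34  0.31  0.76  2.15 -0.3   0.79  1.96]
```

Call:
move_arm(
  steps=[
    [0,0,-0.3,0,0,0],
    [0,0,-0.6,0,0,0],
    [0,0,-0.8,0,0,0],
    [0,0,-0.873,0,0,0],
    [0,0,-0.873,0,0,0],
    [0,0,-0.873,0,0,0],
  ],
)

```text
time: 38.1
position: [0.4286, -0.1976, -0.0041]
ee_rot: [0.114, 0.993, -0.0, 0.001]
wrist_force: [0.0, -0.3, 1.0]
finger_gap: 0.0853
gripper_force: 0.0
```

Call:
move_arm(
  steps=[
    [0,0,0,0,0,0],
    [0,0,0,0,0,0],
    [0,0,0,0,0,0],
    [0,0,0,0,0,0],
    [0,0,0,0,0,0],
    [0,0,0,0,0,0],
  ],
  fingers=-1,
)

```text
time: 38.85
position: [0.4274, -0.1974, -0.0052]
ee_rot: [0.114, 0.993, 0.0, 0.0]
wrist_force: [-0.8, 0.8, 6.9]
finger_gap: 0.0224
gripper_force: 58.4
```

Call:
move_arm(
  steps=[
    [0,0,0.2,0,0,0],
    [0,0,0.5,0,0,0],
    [0,0,0.8,0,0,0],
    [0,0,1,0,0,0],
    [0,0.2,1,0,0,0],
    [0,0.5,1,0,0,0],
    [0,0.8,1,0,0,0],
    [0,1,1,0,0,0],
    [0,1,1,0,0,0],
  ],
)

```text
time: 39.98
position: [0.4268, -0.0452, 0.1442]
ee_rot: [0.112, 0.994, 0.0, -0.0]
wrist_force: [-0.2, 0.3, -1.7]
finger_gap: 0.0222
gripper_force: 59.1
```

Call:
move_arm(
  steps=[
    [0,0.2,0,0,0,0],
    [0,0.5,0,0,0,0],
    [0,0.8,0,0,0,0],
    [0,1,0,0,0,0],
    [0,1,0,0,0,0],
  ],
)

```text
time: 40.6
position: [0.4274, 0.1037, 0.1443]
ee_rot: [0.113, 0.994, -0.0, 0.0]
wrist_force: [0.3, -0.4, -1.8]
finger_gap: 0.0221
gripper_force: 59.2
```

Call:
move_arm(
  steps=[
    [0,0.2,0,0,0,0],
    [0,0.5,0,0,0,0],
    [0,0.8,0,0,0,0],
    [0,1,0,0,0,0],
    [0,1,0,0,0,0],
  ],
)

```text
time: 41.22
position: [0.4277, 0.2533, 0.1443]
ee_rot: [0.113, 0.994, -0.0, 0.0]
wrist_force: [-0.8, -1.0, -2.0]
finger_gap: 0.0218
gripper_force: 59.2
```

Call:
move_arm(
  steps=[
    [0.1,0.2,0,0,0,0],
    [0.25,0.5,0,0,0,0],
    [0.4,0.75,0,0,0,0],
    [0.45,0.88,0,0,0,0],
    [0.45,0.88,0,0,0,0],
    [0.45,0.88,0,0,0,0],
  ],
)

```text
time: 41.98
position: [0.4952, 0.3817, 0.1442]
ee_rot: [0.116, 0.993, -0.001, -0.0]
wrist_force: [-0.2, -0.4, -1.3]
finger_gap: 0.0219
gripper_force: 59.3
```

```bash
python3 - <<'E'
from h import *
o=bot.get_obs();p=o['position'];print(p,o['finger_gap'],o['joint_positions'].round(2))
im=snap('top','l1.png')
# outline of the held wooden disc, true origin height p.z+.005 -> disc top +.018
n='scene';im=snap(n,'l1s.png'); z=p[2]+.023; h=cv2.cvtColor(im,cv2.COLOR_BGR2HSV)
u=proj(n,[p[0],p[1],z]); print(u, h[int(u[1])+10,int(u[0])+20], h[int(u[1]),int(u[0])+28])
E
```

```text
[0.49519378 0.38165597 0.14424062] 0.021895463719229964 [-1.17  0.51  0.57  1.77 -0.33  0.96  0.87]
[380.19289467 314.83493418] [ 16 108 172] [ 15  32 208]
```

Call:
move_arm(
  steps=[
    [0,0.022,-0.1,0,0,0],
    [0,0.022,-0.2,0,0,0],
    [0,0.022,-0.29,0,0,0],
    [0,0.022,-0.29,0,0,0],
  ],
)

```text
time: 42.58
position: [0.4937, 0.3871, 0.0991]
ee_rot: [0.114, 0.993, -0.001, -0.001]
wrist_force: [-0.2, -0.3, -1.6]
finger_gap: 0.0221
gripper_force: 59.3
```

Call:
move_arm(
  steps=[
    [0,0,-0.015,0,0,0],
    [0,0,-0.03,0,0,0],
    [0,0,-0.03,0,0,0],
  ],
)

```text
time: 42.95
position: [0.4948, 0.3879, 0.0966]
ee_rot: [0.114, 0.993, 0.0, 0.0]
wrist_force: [0.1, -0.1, -1.0]
finger_gap: 0.0222
gripper_force: 59.3
```

Call:
move_arm(
  steps=[
    [0,0,-0.01,0,0,0],
    [0,0,-0.015,0,0,0],
    [0,0,-0.015,0,0,0],
  ],
)

```text
time: 43.32
position: [0.4949, 0.388, 0.0949]
ee_rot: [0.114, 0.993, 0.0, 0.0]
wrist_force: [-2.4, -1.3, 5.5]
finger_gap: 0.0223
gripper_force: 59.9
```

Call:
move_arm(
  steps=[
    [0,0,0.015,0,0,0],
    [0,-0.018,0.015,0,0,0],
    [0,-0.018,0,0,0,0],
    [0,-0.018,-0.01,0,0,0],
    [0,-0.018,-0.02,0,0,0],
    [0,-0.018,-0.02,0,0,0],
  ],
)

```text
time: 44.08
position: [0.495, 0.3848, 0.0948]
ee_rot: [0.115, 0.993, 0.001, -0.001]
wrist_force: [-10.8, -7.9, 30.2]
finger_gap: 0.0223
gripper_force: 62.5
```

Call:
move_arm(
  steps=[
    [0,0,0.008,0,0,0],
    [0.008,0,0.005,0,0,0],
    [0.008,0.008,0.005,0,0,0],
    [-0.008,0.008,0.005,0,0,0],
    [-0.008,-0.008,0.005,0,0,0],
    [0.008,-0.008,0.005,0,0,0],
    [0.016,-0.008,0.005,0,0,0],
    [0.016,0.016,0.005,0,0,0],
    [0,0.016,0.005,0,0,0],
    [-0.016,0.016,0.005,0,0,0],
    [-0.016,0,0.005,0,0,0],
    [-0.016,-0.016,0.005,0,0,0],
    [0,-0.016,0.005,0,0,0],
    [0.016,-0.016,0.005,0,0,0],
    [0,0,0.005,0,0,0],
    [0,0,0.003,0,0,0],
    [0,0,0.003,0,0,0],
  ],
)

```text
time: 46.2
position: [0.4962, 0.3859, 0.0948]
ee_rot: [0.114, 0.993, 0.002, 0.001]
wrist_force: [-4.7, -2.4, 22.0]
finger_gap: 0.0221
gripper_force: 61.6
```

```bash
python3 - <<'E'
from h import *
o=bot.get_obs();print(o['position'],o['wrist_force'],o['moment'])
E
```

```text
[0.49624157 0.38589482 0.09482457] [-4.74911458 -2.44096397 21.97852594] [-0.86856907  1.15173333  0.01357236]
```

Call:
move_arm(
  steps=[
    [0,0,0.15,0,0,0],
    [0,0,0.3,0,0,0],
    [-0.1,-0.3,0.3,0,0,0],
    [-0.2,-0.7,0.3,0,0,0],
    [-0.3,-1,0.3,0,0,0],
    [-0.3,-1,0.3,0,0,0],
  ],
)

```text
time: 46.95
position: [0.4484, 0.2309, 0.1364]
ee_rot: [0.117, 0.993, -0.001, -0.001]
wrist_force: [0.5, 0.9, -1.7]
finger_gap: 0.0216
gripper_force: 59.5
```

Call:
move_arm(
  steps=[
    [0,-0.3,-0.1,0,0,0],
    [0,-0.43,-0.3,0,0,0],
    [0,-0.43,-0.6,0,0,0],
    [0,-0.43,-0.8,0,0,0],
    [0,-0.43,-0.9,0,0,0],
    [0,-0.43,-0.9,0,0,0],
  ],
)

```text
time: 47.7
position: [0.4497, 0.1709, 0.0011]
ee_rot: [0.114, 0.993, -0.0, -0.0]
wrist_force: [0.3, 0.0, -0.6]
finger_gap: 0.0222
gripper_force: 59.5
```

Call:
move_arm(
  steps=[
    [0,0,-0.02,0,0,0],
    [0,0,-0.034,0,0,0],
    [0,0,-0.034,0,0,0],
  ],
)

```text
time: 48.08
position: [0.45, 0.171, -0.003]
ee_rot: [0.114, 0.993, 0.0, 0.0]
wrist_force: [-0.1, 0.2, -1.7]
finger_gap: 0.0222
gripper_force: 59.5
```

Call:
move_arm(
  steps=[
    [0,0,0,0,0,0],
    [0,0,0,0,0,0],
    [0,0,0,0,0,0],
    [0,0,0.3,0,0,0],
    [0,0,0.7,0,0,0],
    [0,0,1,0,0,0],
    [0,-0.3,1,0,0,0],
    [0,-0.7,1,0,0,0],
    [0,-1,1,0,0,0],
    [0,-1,1,0,0,0],
  ],
  fingers=0.5,
)

```text
time: 49.32
position: [0.4493, 0.0172, 0.1468]
ee_rot: [0.117, 0.993, 0.0, 0.0]
wrist_force: [0.0, 1.2, 0.3]
finger_gap: 0.0645
gripper_force: 0.0
```

Call:
move_arm(
  steps=[
    [0,-0.4,0.2,0,0,0],
    [0,-0.8,0.2,0,0,0],
    [0,-1,0.2,0,0,0],
    [0,-1,0.2,0,0,0],
    [0,-1,0.2,0,0,0],
  ],
)

```text
time: 49.95
position: [0.4499, -0.1279, 0.1763]
ee_rot: [0.113, 0.994, 0.0, -0.0]
wrist_force: [0.7, 0.6, -0.7]
finger_gap: 0.064
gripper_force: 0.0
```

Call:
move_arm(
  steps=[
    [0,-0.4,0,0,0,0],
    [0,-0.8,0,0,0,0],
    [0.1,-1,0,0,0,0],
    [0.3,-1,0,0,0,0],
    [0.3,-1,0,0,0,0],
    [0.3,-1,0,0,0,0],
  ],
  fingers=1,
)

```text
time: 50.7
position: [0.4947, -0.2777, 0.176]
ee_rot: [0.113, 0.994, 0.0, -0.001]
wrist_force: [0.5, -0.2, 0.2]
finger_gap: 0.0852
gripper_force: 0.0
```

```bash
python3 lids.py 2 "[(.45,.171),(.4235,-.3545),(.608,-.313)]"; python3 -c "
from h import *
from rim import rim
o=bot.get_obs();print(o['position'],o['joint_positions'].round(2))
print(rim('top',cv2.imread('pics/lid_top_2.png'),(.495,.385),80),rim('scene',cv2.imread('pics/lid_scene_2.png'),(.495,.385),70))"
```

```text
scene (0.45, 0.171) [342.7 284.3] 53.0 at z.046 [0.4517 0.1798] z.040 [0.4484 0.1758] (339, 280, 8, 11)
scene (0.4235, -0.3545) [272.  192.1] 28.0 at z.046 [ 0.4276 -0.3398] z.040 [ 0.4241 -0.3472] (269, 188, 6, 9)
scene (0.608, -0.313) [232.5 212.2] 39.5 at z.046 [ 0.6113 -0.2978] z.040 [ 0.609  -0.3049] (230, 208, 6, 10)
top (0.45, 0.171) [185.1 242. ] 42.5 at z.046 [0.4492 0.1713] z.040 [0.4497 0.1724] (181, 238, 9, 9)
top (0.4235, -0.3545) [366.7 249.1] 43.0 at z.046 [ 0.4237 -0.3548] z.040 [ 0.4242 -0.3559] (362, 245, 9, 9)
top (0.608, -0.313) [354.  188.4] 266.0 at z.046 [ 0.6033 -0.3245] z.040 [ 0.6045 -0.3256] (340, 176, 24, 25)
[ 0.49427509 -0.27826256  0.17639086] [-0.22  0.43  0.82  1.89 -0.37  0.99  2.11]
(array([0.49591572, 0.38561894, 0.11759838]), np.float64(0.0002925151690488813), 33) (array([0.49331376, 0.38381913, 0.11633133]), np.float64(0.00015945069364030063), 20)
```

Call:
move_arm(
  steps=[
    [0.3,-0.1,0,0,0,0],
    [0.6,-0.2,0,0,0,0],
    [0.761,-0.232,-0.1,0,0,0],
    [0.761,-0.232,-0.4,0,0,0],
    [0.761,-0.232,-0.5,0,0,0],
    [0.761,-0.232,-0.5,0,0,0],
  ],
)

```text
time: 51.55
position: [0.6079, -0.3137, 0.1012]
ee_rot: [0.114, 0.993, 0.0, -0.001]
wrist_force: [0.7, -0.1, 1.1]
finger_gap: 0.0854
gripper_force: 0.0
```

Call:
move_arm(
  steps=[
    [0,0,-0.3,0,0,0],
    [0,0,-0.5,0,0,0],
    [0,0,-0.65,0,0,0],
    [0,0,-0.707,0,0,0],
    [0,0,-0.707,0,0,0],
    [0,0,-0.707,0,0,0],
  ],
)

```text
time: 52.3
position: [0.6097, -0.3147, -0.0031]
ee_rot: [0.114, 0.993, -0.0, 0.001]
wrist_force: [-0.3, 1.7, -0.3]
finger_gap: 0.0853
gripper_force: 0.0
```

Call:
move_arm(
  steps=[
    [0,0,0,0,0,0],
    [0,0,0,0,0,0],
    [0,0,0,0,0,0],
    [0,0,0,0,0,0],
    [0,0,0,0,0,0],
    [0,0,0,0,0,0],
  ],
  fingers=-1,
)

```text
time: 53.05
position: [0.6091, -0.3144, -0.0041]
ee_rot: [0.114, 0.993, -0.0, 0.0]
wrist_force: [-0.2, 0.0, 4.6]
finger_gap: 0.0221
gripper_force: 59.0
```

Call:
move_arm(
  steps=[
    [0,0,0.2,0,0,0],
    [0,0,0.5,0,0,0],
    [0,0,0.8,0,0,0],
    [0,0,1,0,0,0],
    [-0.3,0,1,0,0,0],
    [-0.6,0,1,0,0,0],
    [-0.9,0,1,0,0,0],
    [-1,0,1,0,0,0],
    [-1,0,1,0,0,0],
  ],
)

```text
time: 54.18
position: [0.4584, -0.3139, 0.1454]
ee_rot: [0.115, 0.993, 0.0, -0.0]
wrist_force: [1.0, -0.4, -1.6]
finger_gap: 0.0223
gripper_force: 59.1
```

Call:
move_arm(
  steps=[
    [-0.1,0.2,0,0,0,0],
    [-0.2,0.5,0,0,0,0],
    [-0.2,0.8,0,0,0,0],
    [-0.2,1,0,0,0,0],
    [-0.2,1,0,0,0,0],
  ],
)

```text
time: 54.8
position: [0.4309, -0.1611, 0.1456]
ee_rot: [0.111, 0.994, 0.0, 0.0]
wrist_force: [1.6, 0.1, -1.9]
finger_gap: 0.0219
gripper_force: 59.3
```

Call:
move_arm(
  steps=[
    [0,0.2,0,0,0,0],
    [0,0.5,0,0,0,0],
    [0,0.8,0,0,0,0],
    [0,1,0,0,0,0],
    [0,1,0,0,0,0],
  ],
)

```text
time: 55.42
position: [0.4305, -0.0122, 0.1458]
ee_rot: [0.112, 0.994, -0.0, 0.001]
wrist_force: [1.5, -0.8, -2.2]
finger_gap: 0.0222
gripper_force: 59.4
```

Call:
move_arm(
  steps=[
    [0,0.2,0,0,0,0],
    [0,0.5,0,0,0,0],
    [0,0.8,0,0,0,0],
    [0,1,0,0,0,0],
    [0,1,0,0,0,0],
  ],
)

```text
time: 56.05
position: [0.4304, 0.1374, 0.1457]
ee_rot: [0.113, 0.994, -0.0, 0.001]
wrist_force: [0.3, -0.1, -1.4]
finger_gap: 0.0223
gripper_force: 59.5
```

Call:
move_arm(
  steps=[
    [0,0.2,0,0,0,0],
    [0,0.5,0,0,0,0],
    [0,0.8,0,0,0,0],
    [0,1,0,0,0,0],
    [0,1,0,0,0,0],
  ],
)

```text
time: 56.68
position: [0.4296, 0.2872, 0.1454]
ee_rot: [0.113, 0.994, -0.0, 0.0]
wrist_force: [-0.3, 0.3, -2.3]
finger_gap: 0.0223
gripper_force: 59.5
```

Call:
move_arm(
  steps=[
    [0.15,0.2,0,0,0,0],
    [0.3,0.5,0,0,0,0],
    [0.444,0.655,0,0,0,0],
    [0.444,0.655,0,0,0,0],
    [0.444,0.655,-0.15,0,0,0],
    [0.444,0.655,-0.28,0,0,0],
    [0.444,0.655,-0.28,0,0,0],
    [0.444,0.655,-0.28,0,0,0],
  ],
)

```text
time: 57.68
position: [0.4959, 0.3837, 0.104]
ee_rot: [0.114, 0.993, 0.0, 0.0]
wrist_force: [-0.2, 0.2, -2.1]
finger_gap: 0.0226
gripper_force: 59.5
```

Call:
move_arm(
  steps=[
    [0,0.012,-0.02,0,0,0],
    [0,0.012,-0.04,0,0,0],
    [0,0.012,-0.055,0,0,0],
    [0,0.012,-0.06,0,0,0],
    [0,0.012,-0.06,0,0,0],
  ],
)

```text
time: 58.3
position: [0.4954, 0.3862, 0.0958]
ee_rot: [0.114, 0.993, 0.0, -0.0]
wrist_force: [-4.3, -1.0, 9.1]
finger_gap: 0.0223
gripper_force: 60.7
```

Call:
move_arm(
  steps=[
    [0,0,-0.005,0,0,0],
    [0,0,-0.01,0,0,0],
    [0,0,-0.01,0,0,0],
  ],
)

```text
time: 58.68
position: [0.4954, 0.3862, 0.0957]
ee_rot: [0.114, 0.993, 0.001, -0.001]
wrist_force: [-7.7, -3.8, 21.4]
finger_gap: 0.0218
gripper_force: 61.9
```

Resting on the rim; do the same light spiral to exclude misalignment.

Call:
move_arm(
  steps=[
    [0,0,0.005,0,0,0],
    [0.008,0,0.003,0,0,0],
    [0.008,0.008,0.003,0,0,0],
    [-0.008,0.008,0.003,0,0,0],
    [-0.008,-0.008,0.003,0,0,0],
    [0.008,-0.008,0.003,0,0,0],
    [0.016,-0.008,0.003,0,0,0],
    [0.016,0.016,0.003,0,0,0],
    [0,0.016,0.003,0,0,0],
    [-0.016,0.016,0.003,0,0,0],
    [-0.016,0,0.003,0,0,0],
    [-0.016,-0.016,0.003,0,0,0],
    [0,-0.016,0.003,0,0,0],
    [0.016,-0.016,0.003,0,0,0],
    [0,0,0.003,0,0,0],
    [0,0,0,0,0,0],
    [0,0,0,0,0,0],
  ],
)

```text
time: 60.8
position: [0.4966, 0.3862, 0.0958]
ee_rot: [0.114, 0.993, 0.001, 0.0]
wrist_force: [-5.1, -2.3, 18.0]
finger_gap: 0.022
gripper_force: 61.6
```

```bash
python3 - <<'E'
from h import *
o=bot.get_obs();print(o['position'],o['wrist_force'],o['moment'])
E
```

```text
[0.49655686 0.38617753 0.09576409] [-5.1328155  -2.29423162 18.01915672] [-0.92245411  1.04912902  0.01097188]
```

Call:
move_arm(
  steps=[
    [0,0,0.15,0,0,0],
    [0,0,0.3,0,0,0],
    [0.3,-0.2,0.3,0,0,0],
    [0.6,-0.4,0.3,0,0,0],
    [0.756,-0.508,0.3,0,0,0],
    [0.756,-0.508,0.2,0,0,0],
    [0.756,-0.508,-0.1,0,0,0],
    [0.756,-0.508,-0.4,0,0,0],
    [0.756,-0.508,-0.6,0,0,0],
    [0.756,-0.508,-0.62,0,0,0],
    [0.756,-0.508,-0.62,0,0,0],
  ],
)

```text
time: 62.18
position: [0.6088, 0.3104, 0.0005]
ee_rot: [0.114, 0.993, 0.0, 0.0]
wrist_force: [-0.0, -0.8, -1.7]
finger_gap: 0.0221
gripper_force: 59.5
```

Call:
move_arm(
  steps=[
    [0,0,-0.015,0,0,0],
    [0,0,-0.023,0,0,0],
    [0,0,-0.023,0,0,0],
  ],
)

```text
time: 62.55
position: [0.609, 0.3099, -0.003]
ee_rot: [0.114, 0.993, 0.0, 0.0]
wrist_force: [0.8, 0.4, -2.0]
finger_gap: 0.0219
gripper_force: 59.5
```

Call:
move_arm(
  steps=[
    [0,0,0,0,0,0],
    [0,0,0,0,0,0],
    [0,0,0,0,0,0],
    [0,0,0.3,0,0,0],
    [0,0,0.7,0,0,0],
    [0,0,1,0,0,0],
    [-0.3,0,1,0,0,0],
    [-0.7,-0.3,1,0,0,0],
    [-1,-0.7,1,0,0,0],
    [-1,-1,1,0,0,0],
    [-1,-1,1,0,0,0],
  ],
  fingers=0.5,
)

```text
time: 63.92
position: [0.4573, 0.1553, 0.1468]
ee_rot: [0.117, 0.993, 0.0, -0.001]
wrist_force: [0.9, 0.7, 0.3]
finger_gap: 0.0643
gripper_force: 0.0
```

Call:
move_arm(
  steps=[
    [0,-0.4,0.2,0,0,0],
    [0,-0.8,0.2,0,0,0],
    [0,-1,0.2,0,0,0],
    [0,-1,0.2,0,0,0],
    [0,-1,0.2,0,0,0],
  ],
)

```text
time: 64.55
position: [0.4594, 0.0108, 0.1767]
ee_rot: [0.114, 0.994, 0.0, 0.0]
wrist_force: [-0.4, -0.0, 0.7]
finger_gap: 0.0643
gripper_force: 0.0
```

Call:
move_arm(
  steps=[
    [0,-0.4,0,0,0,0],
    [0,-0.8,0,0,0,0],
    [0,-1,0,0,0,0],
    [0,-1,0,0,0,0],
    [0,-1,0,0,0,0],
  ],
)

```text
time: 65.18
position: [0.4594, -0.1385, 0.1763]
ee_rot: [0.113, 0.994, 0.0, -0.0]
wrist_force: [-1.2, 0.6, -0.6]
finger_gap: 0.064
gripper_force: 0.0
```

Call:
move_arm(
  steps=[
    [0,-0.4,0,0,0,0],
    [0,-0.8,0,0,0,0],
    [0,-1,0,0,0,0],
    [0,-1,0,0,0,0],
    [0,-1,0,0,0,0],
  ],
  fingers=1,
)

```text
time: 65.8
position: [0.4597, -0.288, 0.1761]
ee_rot: [0.113, 0.994, 0.001, -0.0]
wrist_force: [0.3, -0.1, -0.1]
finger_gap: 0.0855
gripper_force: 0.0
```

```bash
python3 lids.py 3 "[(.45,.171),(.4235,-.3545),(.609,.31)]" | grep top; python3 -c "
from h import *
from rim import rim
o=bot.get_obs();print(o['position'],o['joint_positions'].round(2))
print(rim('top',cv2.imread('pics/lid_top_3.png'),(.495,.385),80))"
```

```text
top (0.45, 0.171) [185.1 242.1] 42.0 at z.046 [0.4491 0.1714] z.040 [0.4496 0.1725] (181, 238, 9, 9)
top (0.4235, -0.3545) [364.2 246.6] 320.5 at z.046 [ 0.4311 -0.3478] z.040 [ 0.4316 -0.3489] (354, 236, 24, 25)
top (0.609, 0.31) [139.3 188.9] 36.5 at z.046 [0.608  0.3105] z.040 [0.6093 0.3122] (136, 185, 8, 8)
[ 0.45965614 -0.28791619  0.17627208] [-0.23  0.39  0.87  1.95 -0.36  0.97  2.15]
(array([0.49592133, 0.38564746, 0.11752024]), np.float64(0.0003236355869469161), 33)
```

Call:
move_arm(
  steps=[
    [-0.1,-0.3,0,0,0,0],
    [-0.24,-0.446,0,0,0,0],
    [-0.24,-0.446,-0.3,0,0,0],
    [-0.24,-0.446,-0.5,0,0,0],
    [-0.24,-0.446,-0.5,0,0,0],
  ],
)

```text
time: 66.53
position: [0.4222, -0.3547, 0.0999]
ee_rot: [0.113, 0.994, 0.001, -0.002]
wrist_force: [0.4, -0.4, 1.1]
finger_gap: 0.0853
gripper_force: 0.0
```

```bash
python3 lids.py 4 "[(.4235,-.3545)]"; python3 -c "
from h import *
print(bot.get_obs()['position'])"
```

```text
scene (0.4235, -0.3545) [272.  191.8] 27.5 at z.046 [ 0.4267 -0.3415] z.040 [ 0.4231 -0.349 ] (269, 188, 6, 9)
top (0.4235, -0.3545) [369.6 253.2] 262.0 at z.046 [ 0.4117 -0.3626] z.040 [ 0.4121 -0.3638] (356, 241, 25, 22)
[ 0.4236038  -0.35673835  0.10233525]
```

Call:
move_arm(
  steps=[
    [0,0.01,-0.3,0,0,0],
    [0,0.01,-0.5,0,0,0],
    [0,0.01,-0.65,0,0,0],
    [0,0.01,-0.712,0,0,0],
    [0,0.01,-0.712,0,0,0],
    [0,0.01,-0.712,0,0,0],
  ],
)

```text
time: 67.38
position: [0.4238, -0.3563, -0.004]
ee_rot: [0.114, 0.993, -0.0, 0.001]
wrist_force: [0.5, -0.6, 0.0]
finger_gap: 0.0852
gripper_force: 0.0
```

Call:
move_arm(
  steps=[
    [0,0,0,0,0,0],
    [0,0,0,0,0,0],
    [0,0,0,0,0,0],
    [0,0,0,0,0,0],
    [0,0,0,0,0,0],
    [0,0,0,0,0,0],
  ],
  fingers=-1,
)

```text
time: 68.12
position: [0.423, -0.3558, -0.0049]
ee_rot: [0.114, 0.993, 0.0, 0.0]
wrist_force: [-0.4, 1.4, 4.9]
finger_gap: 0.0222
gripper_force: 58.6
```

Call:
move_arm(
  steps=[
    [0,0,0.2,0,0,0],
    [0,0,0.5,0,0,0],
    [0,0,0.8,0,0,0],
    [0,0,1,0,0,0],
    [0,0.3,1,0,0,0],
    [0,0.6,1,0,0,0],
    [0,0.9,1,0,0,0],
    [0,1,1,0,0,0],
    [0,1,1,0,0,0],
  ],
)

```text
time: 69.25
position: [0.4227, -0.2042, 0.1444]
ee_rot: [0.113, 0.994, 0.0, -0.0]
wrist_force: [0.3, 0.0, -1.1]
finger_gap: 0.0225
gripper_force: 59.2
```

Call:
move_arm(
  steps=[
    [0,0.2,0,0,0,0],
    [0,0.5,0,0,0,0],
    [0,0.8,0,0,0,0],
    [0,1,0,0,0,0],
    [0,1,0,0,0,0],
  ],
)

```text
time: 69.88
position: [0.4232, -0.0547, 0.1447]
ee_rot: [0.113, 0.994, 0.0, 0.0]
wrist_force: [-0.6, -1.1, -1.4]
finger_gap: 0.0224
gripper_force: 59.3
```

Call:
move_arm(
  steps=[
    [0,0.2,0,0,0,0],
    [0,0.5,0,0,0,0],
    [0,0.8,0,0,0,0],
    [0,1,0,0,0,0],
    [0,1,0,0,0,0],
  ],
)

```text
time: 70.5
position: [0.4238, 0.0948, 0.1448]
ee_rot: [0.113, 0.994, -0.0, 0.0]
wrist_force: [0.2, -1.4, -1.7]
finger_gap: 0.022
gripper_force: 59.4
```

Call:
move_arm(
  steps=[
    [0,0.2,0,0,0,0],
    [0,0.5,0,0,0,0],
    [0,0.8,0,0,0,0],
    [0,1,0,0,0,0],
    [0,1,0,0,0,0],
  ],
)

```text
time: 71.12
position: [0.4241, 0.2447, 0.1447]
ee_rot: [0.114, 0.994, -0.0, 0.001]
wrist_force: [-0.4, -0.6, -1.5]
finger_gap: 0.0216
gripper_force: 59.4
```

Call:
move_arm(
  steps=[
    [0.15,0.3,0,0,0,0],
    [0.3,0.6,0,0,0,0],
    [0.475,0.939,0,0,0,0],
    [0.475,0.939,0,0,0,0],
    [0.475,0.939,-0.15,0,0,0],
    [0.475,0.939,-0.28,0,0,0],
    [0.475,0.939,-0.28,0,0,0],
    [0.475,0.939,-0.28,0,0,0],
    [0.475,0.939,-0.28,0,0,0],
  ],
)

```text
time: 72.25
position: [0.4947, 0.3853, 0.1037]
ee_rot: [0.114, 0.993, 0.001, 0.0]
wrist_force: [-0.7, -0.2, -1.5]
finger_gap: 0.0218
gripper_force: 59.4
```

Call:
move_arm(
  steps=[
    [0.004,0,-0.02,0,0,0],
    [0.004,0,-0.04,0,0,0],
    [0.004,0,-0.06,0,0,0],
    [0.004,0,-0.065,0,0,0],
    [0.004,0,-0.065,0,0,0],
  ],
)

```text
time: 72.88
position: [0.4947, 0.3851, 0.0929]
ee_rot: [0.114, 0.993, -0.0, -0.0]
wrist_force: [-0.9, -0.5, -1.7]
finger_gap: 0.0222
gripper_force: 59.4
```

Call:
move_arm(
  steps=[
    [0,0,-0.02,0,0,0],
    [0,0,-0.04,0,0,0],
    [0,0,-0.05,0,0,0],
    [0,0,-0.05,0,0,0],
  ],
)

```text
time: 73.38
position: [0.4947, 0.3851, 0.0854]
ee_rot: [0.114, 0.993, -0.0, -0.0]
wrist_force: [-0.0, 0.2, -1.3]
finger_gap: 0.0221
gripper_force: 59.8
```

Call:
move_arm(
  steps=[
    [0,0,-0.005,0,0,0],
    [0,0,-0.005,0,0,0],
  ],
)

```text
time: 73.62
position: [0.4948, 0.3852, 0.0852]
ee_rot: [0.114, 0.993, 0.0, -0.0]
wrist_force: [-1.6, -1.2, 3.0]
finger_gap: 0.0224
gripper_force: 59.9
```

Call:
move_arm(
  steps=[
    [0,0,0,0,0,0],
    [0,0,0,0,0,0],
    [0,0,0,0,0,0],
    [0,0,0.2,0,0,0],
    [0,0,0.6,0,0,0],
    [0,0,1,0,0,0],
    [0,-0.4,1,0,0,0],
    [-0.1,-0.8,1,0,0,0],
    [-0.2,-1,1,0,0,0],
    [-0.2,-1,1,0,0,0],
  ],
  fingers=0.5,
)

```text
time: 74.88
position: [0.4641, 0.2325, 0.235]
ee_rot: [0.116, 0.993, 0.001, -0.001]
wrist_force: [-0.8, -0.4, 0.3]
finger_gap: 0.0642
gripper_force: 0.0
```

Call:
move_arm(
  steps=[
    [0,-0.4,0,0,0,0],
    [0,-0.8,0,0,0,0],
    [0,-1,0,0,0,0],
    [0,-1,0,0,0,0],
  ],
)

```text
time: 75.38
position: [0.4653, 0.0836, 0.2351]
ee_rot: [0.116, 0.993, 0.0, 0.0]
wrist_force: [1.1, 0.7, 0.4]
finger_gap: 0.0643
gripper_force: 0.0
```

Call:
move_arm(
  steps=[
    [0,-0.4,0,0,0,0],
    [0,-0.8,0,0,0,0],
    [0,-1,0,0,0,0],
    [0,-1,0,0,0,0],
  ],
)

```text
time: 75.88
position: [0.4655, -0.0657, 0.2351]
ee_rot: [0.115, 0.993, -0.0, 0.0]
wrist_force: [0.8, 1.7, 0.3]
finger_gap: 0.064
gripper_force: 0.0
```

Call:
move_arm(
  steps=[
    [0,-0.4,0,0,0,0],
    [0,-0.8,0,0,0,0],
    [0,-1,0,0,0,0],
    [0,-1,0,0,0,0],
  ],
)

```text
time: 76.38
position: [0.4656, -0.2153, 0.2347]
ee_rot: [0.115, 0.993, -0.001, -0.0]
wrist_force: [0.7, 0.3, 0.4]
finger_gap: 0.0637
gripper_force: 0.0
```

```bash
python3 - <<'E'
from h import *
print(bot.get_obs()['position'],bot.get_obs()['time'])
T=snap('top','f_top.png'); S=snap('scene','f_scene.png')
for n,im in(('top',T),('scene',S)):
    m=cv2.inRange(cv2.cvtColor(im,cv2.COLOR_BGR2HSV),(0,0,95),(180,60,255))
    for z in(.136,.146):
        u=proj(n,[.4955,.3853,z]); k=np.zeros_like(m); cv2.circle(k,tuple(int(round(v)) for v in u),12,255,-1)
        cs,_=cv2.findContours(m&k,cv2.RETR_EXTERNAL,cv2.CHAIN_APPROX_NONE); c=max(cs,key=cv2.contourArea); mm=cv2.moments(c)
        w=np.array([mm['m10'],mm['m01']])/mm['m00']; print(n,z,u.round(1),w.round(1),mm['m00'],ray(n,*w,z).round(4))
s=S[180:380,180:440]; t=T[130:290,90:270]
a=cv2.resize(s,(400,308)); b=cv2.resize(t,(400,356)); 
cv2.imwrite('pics/final.png',np.hstack([cv2.resize(s,(460,460*200//260)),cv2.resize(t,(340,460*200//260))]))
h=np.array([.688,-.004,.168]); X=np.array([.9964,-.085,0]); 
print('bar0 in crop',[((proj('scene',h-.1555*np.cos(th+.0837)*X+[0,0,.1555*np.sin(th+.0837)])-[180,180])*460/260).round(1) for th in(0,.05,.15)])
E
```

```text
[ 0.46563512 -0.21532469  0.23465345] 76.375
top 0.136 [101.3 222.8] [101.4 223. ] 46.0 [0.4951 0.3851 0.136 ]
top 0.146 [100.  222.3] [101.4 223. ] 46.0 [0.4937 0.3814 0.146 ]
scene 0.136 [379.2 323.8] [379.9 325.6] 80.0 [0.4972 0.3903 0.136 ]
scene 0.146 [379.8 321.3] [379.9 325.4] 78.0 [0.5026 0.3947 0.146 ]
bar0 in crop [array([196.7,  81.1]), array([196.2,  77.8]), array([194.7,  71.3])]
```

View pics/final.png

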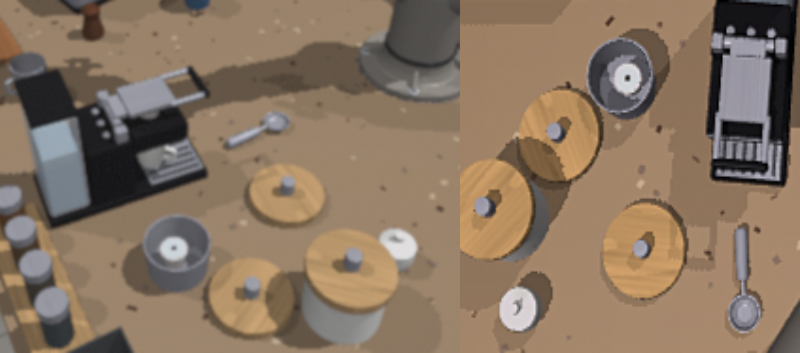

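```bash
python3 -c "
from station import bot
print(bot.job_done())"
```

```text
the job is handed in; nothing more can be done
None
```

The job is handed in at about 76 s of robot time. The call returned no verdict, so pass or fail is unknown. By the last images and force readings, the used capsule is in the tub and a fresh one is in the cradle under the closed clamp; how deep it was driven was not measured. The other fresh capsule (only two were out) is in the canister under the one lid that fitted, seated flush, and the two lids that did not fit lie flat on the counter.

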